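# Clip the pump relay onto its rail

### The arm

A 7-joint arm with a two-finger parallel gripper is mounted at the origin on the work surface. World frame = base frame: x ahead of the robot, y to its left, z up, the work surface at z = 0. Lengths are in m, angles in rad, forces in N, time in s.
With the tool pointing down it reaches from about 0.425 to 0.95 m from the base axis. Payload 16.7 kg.
Tool frame: the origin (TCP) lies at the very end of the fingers, on their centre line; the grasp point (between the pads) lies 19 mm behind it; z points along the fingers, y is the direction in which the jaws open and shut (so a half turn about z gives the same grasp; the last joint's range is limited). The gripper opens to 94 mm and grips with 3 to 60 N. Pads are 16 mm wide; open, the fingers measure 119 mm over their backs; the gripper's body (75 mm by 177 mm) begins 78 mm behind the grasp point.
Start: joints at [-1.339, 0.426, 0.074, 1.606, -0.034, 1.111, -0.067], TCP at [0.251, 0.627, 0.205] pointing down, gripper open.
Joint ranges: [-2.85, 2.85], [-0.5, 2.14], [-1.23, 1.37], [0.21, 2.46], [-1.02, 4.16], [0.16, 2.05], [-2.73, 2.73]. Speed limits (rad/s): [1.89, 1.89, 2.39, 2.39, 3.01, 3.01, 3.01].

### API

Orientations are given as a rotation vector (axis times angle).
In Python, from plant import env, imaging gives the robot as it stands.
- The arm moves only by the tool move_arm, never from a script. Its argument "motion" is one flat list of numbers, 5 for each row, row after row: the finger opening in mm, from 0 to 94, then the shift along the tool's x, y, z in units of 50 mm (1.0 is 50 mm), then the turn about the tool's z in units of 8 degrees (1.0 is 8 degrees). In form: [grip, x, y, z, twist, grip, x, y, z, twist, ...]. A call has 1 to 8 rows; each row shifts and turns the commanded pose from where the row before left it, along the tool's axes as they then stand; what a row does not reach is not made up. A row lasts 1/8 s, in which the tool goes at most 62.5 mm and 10.7 degrees, less where a joint would pass 70% of its speed; a pose out of reach is approached as far as the arm can. A call is refused whole if a number of a shift passes 1 or a number of a turn 1, either way. A call with a gripper value outside its range is refused whole. The fingers move at their own pace and stop on an object; "squeeze" is the grip in N (left out, the last holds). Time passes only in rows, so rows that do not move let the fingers close. It gives the time, the measured TCP pose, the force and the opening at its end, in the units of the state.
- env.state(): the state, without advancing time (a new reading comes with each control period).
- imaging.camera(name): name is "scene" or "top" or "wrist"; returns a dict with "pixels" (384x512x3 uint8, red, green, blue), "fx", "fy", "cx", "cy" (pixels), "k1" (the pictures are not rectified: a ray, as slopes to the right and down, at radius r is drawn at 1 + k1 r^2 times it, then the intrinsics apply), "world_to_cam" (4x4, takes a point from world to camera coordinates). Camera axes: x right, y up, looking along -z (the intrinsics and any distortion apply to the point x, -y, -z); pixel columns grow to the right and rows downward; lengths in m; the calibration is good to about 2 mm. A picture is of the moment at which its call begins. There is no depth.
- env.finish_job(): hands the job in, once; it reports no verdict.
Trained networks look in a picture, given as the dict that the camera call returned (one of the last four; its "shot" number tells which), for a name from the list of things; names that differ only in an ending like _2 or _b are one class to them, and where a whole thing is asked for, a point or a joint stands for the part that bears it (a point fixed in the world has none). Each returns a list of dicts, best first, with "p" (0 to 1); they miss things now and then, are a little off and sometimes report something else, mostly with a low value. They report only what shows in the picture. A call takes as long as a camera call. They do not tell look-alikes from the thing itself.
- imaging.cut_out(query, picture): "region" (384x512 bool, what is visible of it) and "extent" ([centre column, centre row, width, height] in pixels, round what is visible of it).
The state is a dict: "clock": time; "joint_positions": joint angles; "joint_velocities": joint speeds; "tau": joint torques, N m; "tcp_pos": TCP position; "ee_rot": TCP orientation; "wrist_force": force on the tool from outside, world axes, zero at the start; "torque": the same for the moment, N m; "gripper_width": finger opening in m.
Only numpy, scipy, OpenCV 4.12 (cv2) and the standard library are available. Lean on these libraries where they do the work, as an engineer would, in place of code of your own. Each camera call takes 0.05 s, during which the arm holds its last target.

### The job

The relay module of the classroom's aquarium pump controller has come off its mounting rail. Hook its fixed lip under the rail's near edge (the side towards the robot) in the free stretch, well clear of the wide terminal block, rock it down until its sprung foot clicks under the far edge, then slide it along the rail until it touches the terminal block and let go. Go by feel, with no more than a light press, and never force the module against the rail or the block; the other things on the bench should stay where they are.

Things in the scene. Friction and masses are not known exactly. Their poses are not given: they have to be found in the camera images.
- module_mid (a point): Centre of the loose relay module: light grey, 62 (x) x 36 (y) x 68 mm high, 0.16 kg, upright on the bench; the point is 34 mm above its underside. +z up, +x from lip to foot side, y along the rail once fitted. Body (62 x 36) from 9 to 35 mm above the underside; on it a neck, 40 mm in x, 36 in y, from 35 to 68 mm: grip the neck across x, fingertips above the shoulders.
- module_lip (a point): Inner top edge of the module's fixed lip (15 mm to -x of its centre, 2.5 mm above its underside). The lip hangs at -x below the flat deck, which is 9 mm above the underside: a jaw wall from x = -25 to -19 mm and, from its foot, a shelf 2.5 mm thick pointing to +x, ending here. Slot between shelf and deck: 6.5 mm high, 4 mm deep; it takes the rail's edge with the module tilted 22 to 26 degrees, lip end low; at less the foot catches the rail.
- foot (a joint): Travel (m) of the module's sprung foot, a dark grey slide under its +x end: 0 = out, up to 0.005 as pushed back to +x. Slanted nose ends at x = +15 mm, 4 mm above the underside; the part below it is a lead-in. Spring 2.1 N at 0 to 5.1 N at 5 mm. Rocking the module down onto the rail pushes it back 1 to 4 mm, then it springs under the far edge to below 1 mm: the click. Pressing straight down cannot pass the lip.
- board: Grey mounting board fixed on the bench, 170 (x) x 320 (y) x 12 mm; origin at the centre of its underside, +z up, y along the rail, -x its side towards the robot. It carries a bare metal rail, 290 mm long: a strip 36 mm wide (x), 3 mm thick, on an 18 mm wide web; both edges stand free by 9 mm, 18.5 to 25.5 mm above the board's top.
- rail_mark (a point): Nominal place of the middle of the rail strip's top face: 37 mm above the board's underside, axes as the board's. The rail is clamped through slots and shims: it really lies up to 8 mm either way in x and up to 3.5 mm higher or lower, new every time and not shown by this pose. A fitted module is level, its deck on the strip, so its centre is nominally 25 mm above this, and its x within 1.5 mm of the real rail's.
- block: Terminal block, fixed astride the rail near either of its ends: light grey, stepped, 68 (x) x 40 (y, along the rail) x 70 mm high, six screw heads; origin at the centre of its underside on the board's top, axes as the board's. Flat side faces at y = +20 and -20 mm; the module goes against the one that faces the rail's middle.
- clamp: End clamp, fixed astride the rail near its other end: light grey, 62 x 12 (y) x 50 mm high with one screw on top; origin at the centre of its underside. Not the target. At least 155 mm of rail is free between it and the terminal block.
- driver: Bystander: screwdriver lying on the board's far side, 150 mm long. Leave alone.
- spare: Bystander: small clear plug-in box lying on the board's near edge, 22 x 28 x 18 mm, origin under its centre. Leave alone.
- jar: Bystander: small clear jar, 60 mm across, 75 mm high, on the bench; it and the module stand on opposite sides of the board, either way round. Leave alone.
- beaker: Bystander: glass beaker, 68 mm across, 85 mm high, origin under its centre. Leave alone.
- beaker2: Bystander: glass beaker, 52 mm across, 70 mm high, origin under its centre. Leave alone.
- jug: Bystander: white plastic jug, 110 mm across, 240 mm high, to the left. Leave alone.
- carton: Bystander: orange carton, 60 x 120 x 180 mm high, to the right. Leave alone.
There are look-alikes about, which are no part of the job. What is shaped like the part that bears module_mid but green or purple is not meant.

How it is judged:
By the outcome, as a careful person would: the job done as asked, in the order asked, and still so for the second after the job is handed in, with the robot touching nothing.
It also fails if it takes over 64 s, if anything falls off the work surface, if the arm or the gripper's body presses on something with over 40 N, if the wrist force passes 120 N, or if a joint passes its speed limit or range.

## Working session

There is one attempt and no reset: what is moved stays moved. The work goes in short steps, Python scripts to look and compute and a tool call to move; the robot and the scene stay as the last step left them, time stands still between calls to the robot, and variables do not carry over. Pictures are saved under pics/ and viewed, and the job is handed in when it is done.

Besides the shell and the picture viewer there is one more tool, called after "Emit:" as name(argument=value, ...) on one line, values as JSON. move_arm: Moves the arm, as the interface text tells. Its arguments: {"type":"object","properties":{"motion":{"type":"array","items":{"type":"number"}},"squeeze":{"type":"number"}},"required":["motion"]}

```bash
ls -la; mkdir -p pics; cat > h.py <<'E'
import numpy as np, cv2
from scipy.spatial.transform import Rotation as R
from plant import env, imaging
def save(p,name): cv2.imwrite('pics/'+name,p['pixels'][:,:,::-1])
def ray(p,u,v):
    K=np.array([[p['fx'],0,p['cx']],[0,p['fy'],p['cy']],[0,0,1.]])
    q=cv2.undistortPoints(np.array([[[u,v]]],float),K,np.array([p['k1'],0,0,0,0.]))[0,0]
    # note: k1 model identical to cv2's
    T=np.array(p['world_to_cam']);d=np.array([q[0],-q[1],-1.])
    o=-T[:3,:3].T@T[:3,3]; return o,T[:3,:3].T@d
def atz(p,u,v,z):
    o,d=ray(p,u,v); return o+d*(z-o[2])/d[2]
def proj(p,X):
    X=np.atleast_2d(X);T=np.array(p['world_to_cam']);c=X@T[:3,:3].T+T[:3,3]
    a=c[:,0]/-c[:,2];b=-c[:,1]/-c[:,2];r2=a*a+b*b;s=1+p['k1']*r2
    return np.c_[p['fx']*a*s+p['cx'],p['fy']*b*s+p['cy']]
E
python3 - <<'E'
from h import *
s=env.state()
for k in s: print(k,np.round(s[k],4))
for n in ['scene','top','wrist']:
    p=imaging.camera(n); save(p,n+'0.png'); print(n,p['fx'],p['k1'],p['shot'])
    T=np.array(p['world_to_cam']);print(-T[:3,:3].T@T[:3,3]); print(T[:3,:3].round(2))
    for q in ['module_mid','board','block','clamp','spare','driver','jar','beaker','beaker2','jug','carton']:
        print(q,[(round(float(d['p']),2),np.round(d['extent']).tolist()) for d in imaging.cut_out(q,p)][:4])
E
```

```text
total 12
drwxr-xr-x  3 agent agent 4096 Dec  6 12:41 .
drwxr-xr-x 23 root  root  4096 Dec  6 12:41 ..
drwxr-xr-x  2 agent agent 4096 Dec  6 12:41 pics
clock 0.0
joint_positions [-1.3395  0.4267  0.0738  1.6066 -0.0342  1.1108 -0.0671]
joint_velocities [ 0.0005  0.      0.0013  0.0003 -0.0001  0.002  -0.    ]
tau [-1.70000e-03 -9.35815e+01  3.66670e+00 -4.54210e+01 -4.86000e-02
  2.01000e-02  1.00000e-04]
tcp_pos [0.2507 0.6262 0.2048]
ee_rot [-5.9460e-01 -3.0846e+00  2.0000e-03]
wrist_force [-0.1211 -0.4519  0.0421]
torque [-0.0824 -0.0142  0.054 ]
gripper_width 0.0938
scene 432.7116810769217 -0.029223212137291954 1
[ 1.13046324 -0.66261715  0.98023193]
[[ 0.76  0.65 -0.01]
 [-0.47  0.55  0.69]
 [ 0.45 -0.52  0.73]]
module_mid [(0.87, [301.0, 138.0, 22.0, 27.0]), (0.84, [309.0, 119.0, 17.0, 23.0]), (0.69, [256.0, 137.0, 22.0, 22.0]), (0.18, [229.0, 229.0, 25.0, 31.0])]
board [(0.7, [257.0, 216.0, 115.0, 87.0])]
block []
clamp [(0.75, [286.0, 192.0, 19.0, 21.0])]
spare []
driver [(0.58, [263.0, 229.0, 26.0, 15.0])]
jar [(0.94, [146.0, 250.0, 22.0, 37.0])]
beaker [(0.64, [354.0, 157.0,
[... 712 characters left out ...]
156.0, 24.0, 10.0])]
jar [(0.77, [347.0, 209.0, 17.0, 18.0])]
beaker [(0.68, [341.0, 146.0, 16.0, 16.0]), (0.67, [159.0, 145.0, 15.0, 17.0]), (0.28, [123.0, 167.0, 39.0, 38.0])]
beaker2 [(0.68, [341.0, 146.0, 16.0, 16.0]), (0.67, [159.0, 145.0, 15.0, 17.0]), (0.28, [123.0, 167.0, 39.0, 38.0])]
jug [(0.77, [124.0, 166.0, 39.0, 35.0])]
carton [(0.96, [388.0, 164.0, 51.0, 31.0]), (0.71, [289.0, 175.0, 13.0, 18.0])]
wrist 264.7985099656909 -0.03343097482689451 3
[0.18454544 0.65185502 0.38368253]
[[ 0.37  0.93 -0.  ]
 [-0.9   0.36 -0.25]
 [-0.23  0.09  0.97]]
module_mid [(0.95, [203.0, 332.0, 29.0, 32.0])]
board []
block []
clamp []
spare []
driver []
jar []
beaker []
beaker2 []
jug []
carton []
```

View pictures.

```bash
python3 - <<'E'
import cv2
a=cv2.imread('pics/scene0.png');cv2.imwrite('pics/sc0.png',cv2.resize(a[80:350,110:400],None,fx=2.7,fy=2.2 if 0 else 2.7/1.25,interpolation=3))
a=cv2.imread('pics/top0.png');cv2.imwrite('pics/tp0.png',cv2.resize(a[110:250,90:420],None,fx=2.4,fy=2.4,interpolation=3))
E
```

```text
(no output)
```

View pics/sc0.png

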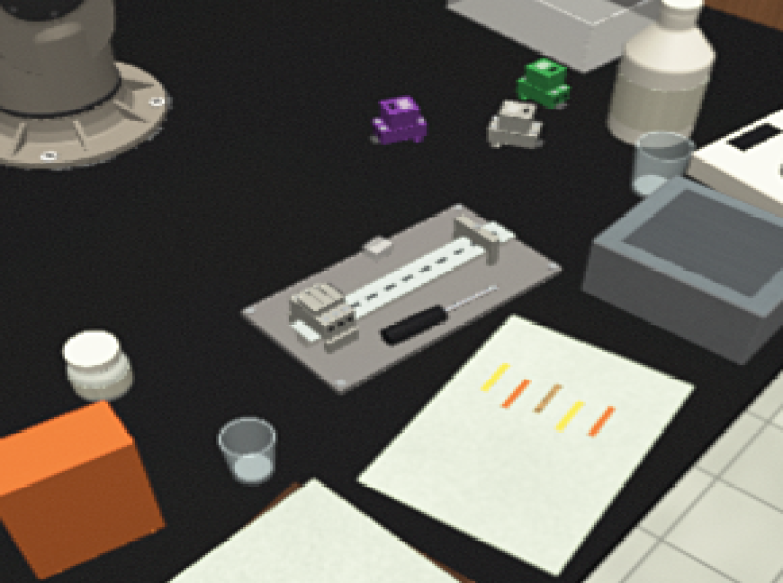

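View pics/tp0.png

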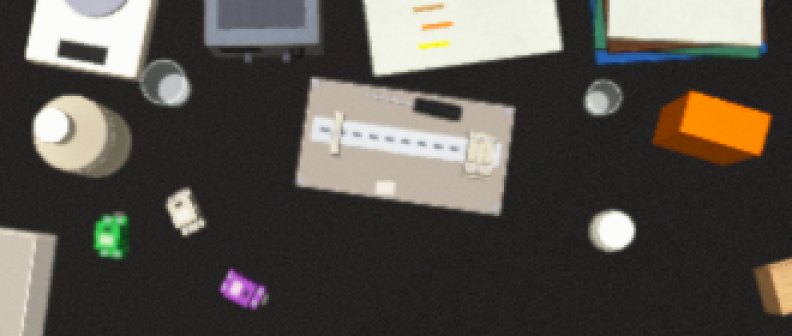

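View pics/wrist0.png

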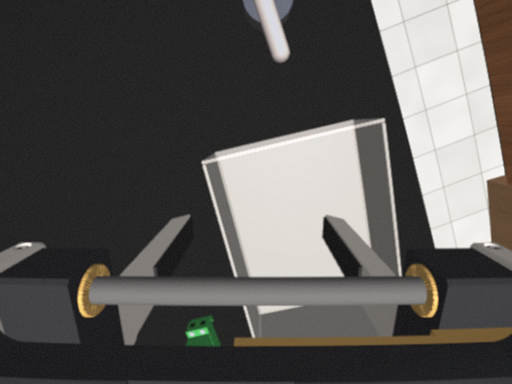

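```bash
python3 - <<'E'
from h import *
p=imaging.camera('top')
print('mod',atz(p,167,197,.05), 'green',atz(p,135,209,.05),'jug',atz(p,120,163,.15),'beaker',atz(p,159,145,.04))
for n,z in [('block',.06)]:print(n,atz(p,288,175,z))
for n,(u,v) in dict(c1=(90+310/2.4,110+80/2.4),c2=(90+514/2.4,110+105/2.4),c3=(90+500/2.4,110+214/2.4),c4=(90+297/2.4,110+185/2.4),spare=(250,189),clamp=(90+337/2.4,110+133/2.4)).items(): print(n,atz(p,u,v,.012).round(3))
E
```

```text
mod [0.50875067 0.32628681 0.05      ] green [0.46646705 0.44532054 0.05      ] jug [0.62533024 0.472153   0.15      ] beaker [0.7024123  0.35753589 0.04      ]
block [ 0.58123433 -0.11577835  0.06      ]
c1 [0.708 0.136 0.012]
c2 [ 0.664 -0.181  0.012]
c3 [ 0.495 -0.156  0.012]
c4 [0.545 0.158 0.012]
spare [0.535 0.023 0.012]
clamp [0.625 0.095 0.012]
```

Emit:
move_arm(motion=[94,-0.8,-0.37,0,0,94,-0.8,-0.37,0,0,94,-0.8,-0.37,0,0,94,-0.8,-0.37,0,0,94,-0.8,-0.37,0,0,94,-0.8,-0.37,0,0,94,-0.8,-0.37,0,0,94,-0.8,-0.37,0,0])

```text
clock: 2.85
tcp_pos: [0.4938, 0.3692, 0.2056]
ee_rot: [0.594, 3.085, 0.0]
wrist_force: [0.5, -0.1, 0.3]
gripper_width: 0.0939
```

Emit:
move_arm(motion=[94,-0.8,-0.37,0,0,94,-0.8,-0.37,0,0,94,0,0,0,0,94,0,0,0,0])

```text
clock: 3.35
tcp_pos: [0.5531, 0.3067, 0.2054]
ee_rot: [-0.594, -3.084, -0.0]
wrist_force: [-0.8, 0.7, 0.8]
gripper_width: 0.094
```

```bash
cat >> h.py <<'E'
def tool():
    s=env.state(); return np.array(s['tcp_pos']),R.from_rotvec(s['ee_rot']).as_matrix(),s
def yaw():
    M=tool()[1]; return np.degrees(np.arctan2(M[1,0],M[0,0]))
E
python3 - <<'E'
from h import *
t,M,s=tool(); print(t,M.round(3),s['clock'],s['wrist_force'])
p=imaging.camera('wrist'); save(p,'w1.png')
print([(d['p'],d['extent']) for d in imaging.cut_out('module_mid',p)])
for dx in [0,.05,.1]:
  for dz in [0,.15]: print(dx,dz,proj(p,t+M@[dx,0,dz]))
E
```

```text
[0.55308975 0.30666876 0.20538794] [[-0.928  0.372 -0.   ]
 [ 0.372  0.928  0.   ]
 [ 0.     0.    -1.   ]] 3.35 [-0.83332156  0.6933788   0.76593854]
[(0.92, [335.2, 81.3, 47.1, 63.0]), (0.79, [161.0, 76.0, 58.6, 45.7]), (0.73, [261.4, 142.0, 56.5, 57.0])]
0 0 [[259.2666782  226.47665978]]
0 0.15 [[258.48542222 182.32954561]]
0.05 0 [[259.32576757 156.78041503]]
0.05 0.15 [[258.48672708 142.31804588]]
0.1 0 [[259.38202822  77.31880088]]
0.1 0.15 [[258.48618305  99.38034837]]
```

View pics/w1.png

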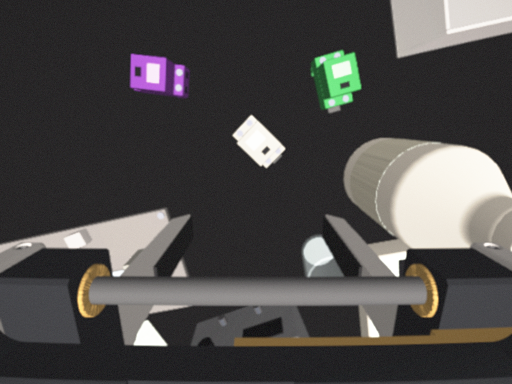

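```bash
python3 - <<'E'
from h import *
a=cv2.imread('pics/w1.png');cv2.imwrite('pics/w1z.png',cv2.resize(a[105:180,215:305],None,fx=8,fy=8,interpolation=cv2.INTER_CUBIC))
p=imaging.camera('wrist')
d=[d for d in imaging.cut_out('module_mid',p)]
for q in d:
  if abs(q['extent'][0]-261)<15:
    c,_=cv2.findContours(q['region'].astype(np.uint8),0,1); c=max(c,key=cv2.contourArea); print(cv2.minAreaRect(c))
E
```

```text
((258.0000305175781, 143.50001525878906), (50.20458221435547, 30.405588150024414), 45.0)
```

View pics/w1z.png

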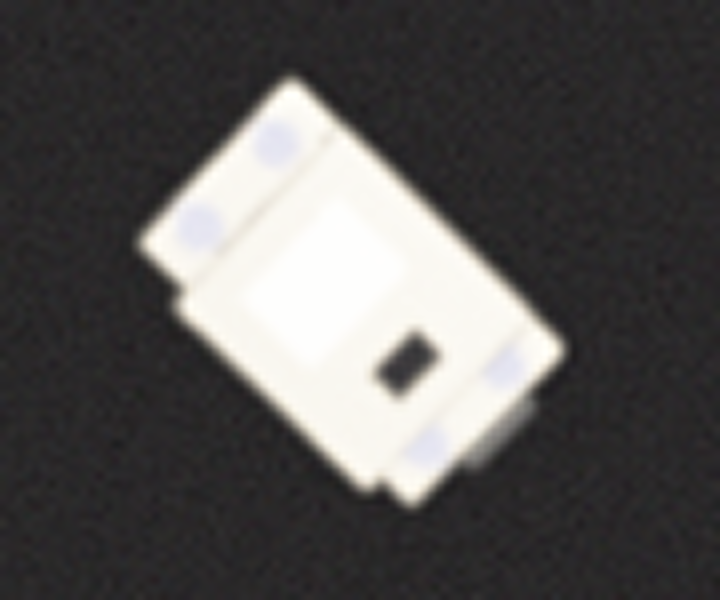

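```bash
cat > fit.py <<'E'
from h import *
from scipy.optimize import least_squares
def modfit(p,uv,loc,x0):
    def f(q):
        c,s=np.cos(q[2]),np.sin(q[2]); P=np.array(loc)
        W=np.c_[q[0]+c*P[:,0]-s*P[:,1], q[1]+s*P[:,0]+c*P[:,1], P[:,2]]
        return (proj(p,W)-uv).ravel()
    r=least_squares(f,x0); return r.x,r.fun.reshape(-1,2)
E
python3 - <<'E'
from fit import *
p=imaging.camera('wrist')
t,M,s=tool()
U=np.array([(178,303),(368,490),(292,75),(137,242),(567,348),(412,507)],float)
uv=(U+.5)/8-.5+[215,105]
# +x image lower-right ; +y = z cross x. image viewed from above: +y is 90deg ccw of +x -> upper-right
# left corner neck: (-20,-18); bottom: (20,-18); body: top(-31,+18), left(-31,-18), right (31,18), bottom (31,-18)
L=np.array([(-20,-18,68),(20,-18,68),(-31,18,35),(-31,-18,35),(31,18,35),(31,-18,35)])/1000
d=-M[:,0]+M[:,1]
x,r=modfit(p,uv,L,[.5,.33,np.arctan2(d[1],d[0])])
print(x,np.degrees(x[2]),yaw()); print(r.round(1))
E
```

```text
[0.50672382 0.32628725 0.42357352] 24.268975165083607 158.2677712481787
[[-0.6 -0. ]
 [ 0.   0.1]
 [ 0.1 -0. ]
 [ 0.2 -0. ]
 [ 0.1  0.1]
 [ 0.2 -0.1]]
```

Emit:
move_arm(motion=[94,0.48,0.03,0,-0.96,94,0.49,0.03,0,0,94,0,0,0,-0.96,94,0,0,0,-0.96,94,0,0,0,-0.96,94,0,0,0,-0.96,94,0,0,0,-0.96,94,0,0,0,0])

```text
clock: 4.6
tcp_pos: [0.5081, 0.3243, 0.2055]
ee_rot: [0.66, -3.071, -0.0]
wrist_force: [-0.8, 0.2, 0.4]
gripper_width: 0.0939
```

```bash
python3 - <<'E'
from h import *
t,M,s=tool(); print(t,yaw(),s['joint_positions'])
tgt=np.array([.5067,.3263])+.003*np.array([.911,.412])
print('tool shift mm',1000*M.T@np.r_[tgt-t[:2],0.046-t[2]])
E
```

```text
[0.50808184 0.32425505 0.20553286] -155.7443929719753 [-0.72856045  0.30860935  0.06675752  1.7756171  -0.02344049  1.0580753
  1.34068774]
tool shift mm [ -2.57772809   2.40896059 159.53331105]
```

Emit:
move_arm(motion=[94,-0.05,0.05,0.55,0,94,0,0,0.55,0,94,0,0,0.55,0,94,0,0,0.55,0,94,0,0,0,0])

```text
clock: 5.22
tcp_pos: [0.5084, 0.3267, 0.0939]
ee_rot: [0.656, -3.069, 0.003]
wrist_force: [0.5, 0.3, 0.5]
gripper_width: 0.0937
```

```bash
python3 - <<'E'
from h import *
t,M,s=tool(); print(t,yaw(),s['wrist_force'])
p=imaging.camera('wrist'); save(p,'w2.png')
tgt=np.array([.5067,.3263])+.003*np.array([.911,.412])
print('tool shift mm',1000*M.T@np.r_[tgt-t[:2],0.046-t[2]])
print(proj(p,t))
E
```

```text
[0.50838753 0.32671835 0.09386928] -155.8764603170537 [0.52436939 0.32087106 0.46326577]
tool shift mm [-1.44647161  0.36322347 47.86444369]
[[259.34597535 227.87845352]]
```

View pics/w2.png

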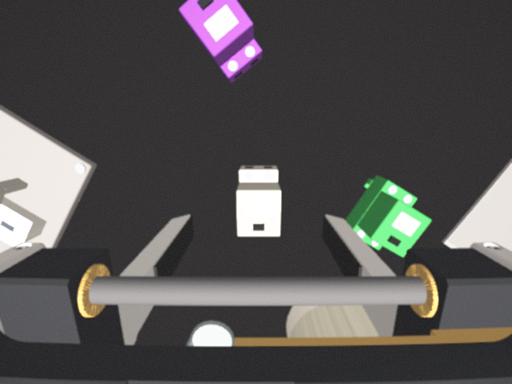

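Emit:
move_arm(motion=[62,-0.02,0,0.0,0,62,0,0,0.3,0,62,0,0,0.3,0,62,0,0,0.2,0,62,0,0,0.14,0,62,0,0,0,0], squeeze=5)

```text
clock: 6.02
tcp_pos: [0.5102, 0.3274, 0.0478]
ee_rot: [0.66, -3.071, 0.001]
wrist_force: [-0.2, 0.0, 0.4]
gripper_width: 0.0621
```

Emit:
move_arm(motion=[30,0,0,0,0,30,0,0,0,0,30,0,0,0,0,30,0,0,0,0], squeeze=8)

```text
clock: 6.52
tcp_pos: [0.5107, 0.3277, 0.0487]
ee_rot: [-0.66, 3.071, 0.0]
wrist_force: [0.1, -0.1, 1.5]
gripper_width: 0.0362
```

```bash
python3 - <<'E'
from h import *
t,M,s=tool(); print(t,yaw(),s['wrist_force'],s['torque'],s['gripper_width'])
p=imaging.camera('wrist'); save(p,'w3.png')
E
```

```text
[0.51067801 0.327739   0.04871211] -155.7431114077096 [ 0.12066028 -0.12023605  1.5000244 ] [ 0.0391519  -0.07805767 -0.03026133] 0.036227608599897106
```

View pics/w3.png

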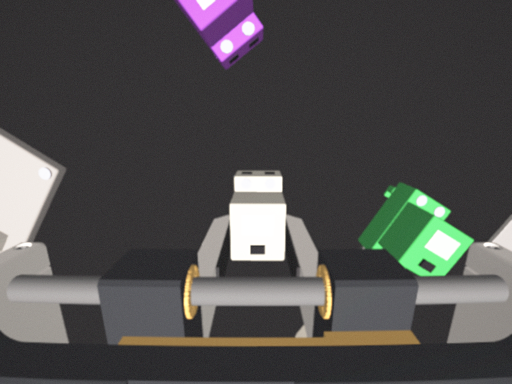

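Emit:
move_arm(motion=[30,0,0,-0.2,0,30,0,0,-0.4,0,30,0,0,-0.5,0.5,30,0,0,-0.5,0.9,30,0,0,-0.5,0.9,30,0,0,-0.4,0.9,30,0,0,0,0.88,30,0,0,0,0])

```text
clock: 7.58
tcp_pos: [0.5103, 0.3278, 0.174]
ee_rot: [0.228, 3.133, 0.0]
wrist_force: [0.1, 0.2, -1.0]
gripper_width: 0.036
```

```bash
python3 - <<'E'
from h import *
t,M,s=tool(); print(t,yaw(),s['wrist_force'],s['torque'],s['gripper_width'])
print('tool shift mm',1000*M.T@np.r_[.66-t[0],-.02-t[1],0])
p=imaging.camera('wrist'); save(p,'w4.png')
E
```

```text
[0.5103137  0.32775291 0.17403561] 171.6687582087797 [ 0.14803335  0.22792952 -0.99743469] [0.03657195 0.02247142 0.01324212] 0.035997380155695965
tool shift mm [-1.98494561e+02 -3.22394136e+02 -4.61900396e-02]
```

View pics/w4.png

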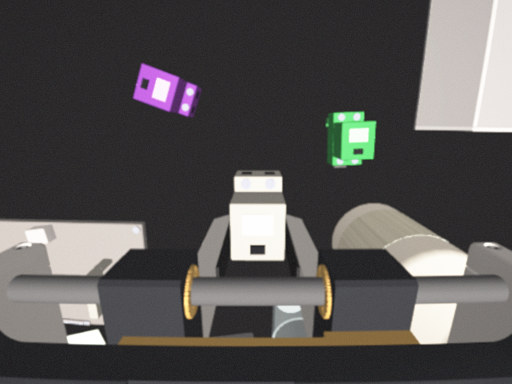

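Emit:
move_arm(motion=[30,-0.3,-0.5,0,0,30,-0.55,-0.9,0,0,30,-0.55,-0.9,0,0,30,-0.55,-0.9,0,0,30,-0.55,-0.9,0,0,30,-0.55,-0.9,0,0,30,-0.55,-0.9,0,0,30,-0.35,-0.55,0,0])

```text
clock: 8.62
tcp_pos: [0.6592, -0.0233, 0.1732]
ee_rot: [-0.228, -3.133, 0.001]
wrist_force: [0.4, 0.4, -2.3]
gripper_width: 0.036
```

Emit:
move_arm(motion=[30,0,0,0,0,30,0,0,0,0])

```text
clock: 8.88
tcp_pos: [0.6585, -0.0195, 0.1731]
ee_rot: [-0.226, -3.133, -0.001]
wrist_force: [0.2, 0.8, -2.2]
gripper_width: 0.0361
```

```bash
python3 - <<'E'
from h import *
t,M,s=tool(); print(t,yaw(),s['wrist_force'],s['torque'],s['gripper_width'])
p=imaging.camera('wrist'); save(p,'w5.png')
import pickle; pickle.dump(p,open('w5.pkl','wb'))
E
```

```text
[ 0.65852222 -0.01951209  0.17309336] 171.73390217341927 [ 0.20810419  0.75460853 -2.21614792] [ 0.07735602 -0.0704294   0.03833483] 0.03605705872110127
```

View pics/w5.png

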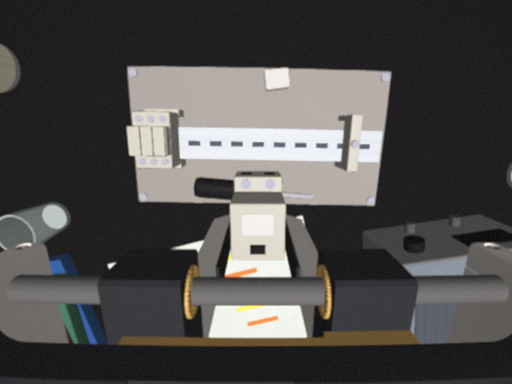

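```bash
python3 - <<'E'
import cv2
a=cv2.imread('pics/w5.png');cv2.imwrite('pics/w5z.png',cv2.resize(a[55:215,120:400],None,fx=2.8,fy=2.8,interpolation=cv2.INTER_CUBIC))
cv2.imwrite('pics/w5y.png',cv2.resize(a[120:172,170:270],None,fx=8,fy=8,interpolation=cv2.INTER_CUBIC))
E
```

```text
(no output)
```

View pics/w5z.png

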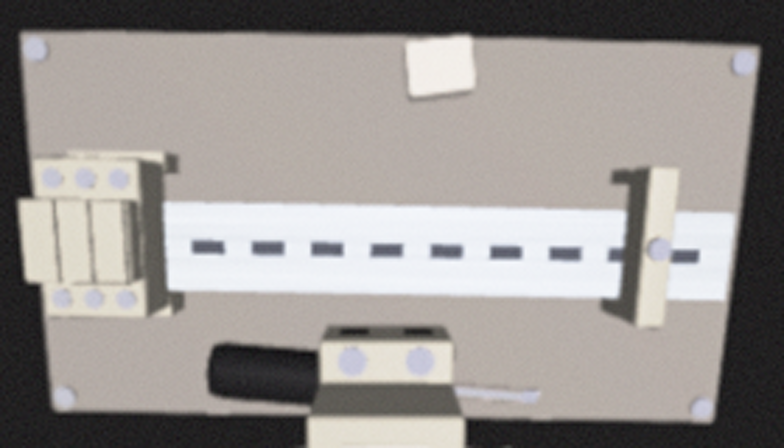

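View pics/w5y.png

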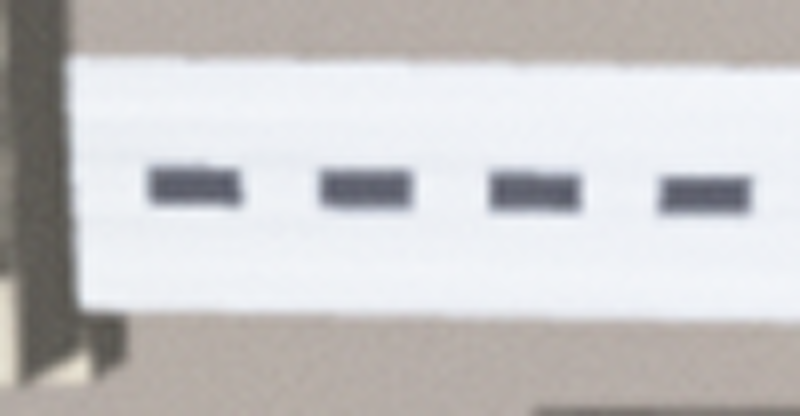

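```bash
cat > rail.py <<'E'
from h import *
from scipy.optimize import least_squares
def edges(p,cols,r0,r1,thr=None):
    g=p['pixels'].astype(float).mean(2); g=cv2.GaussianBlur(g,(0,0),.7)
    near=[];far=[]
    for c in cols:
        col=g[r0:r1,c]; hi=np.median(np.sort(col)[-15:]); lo=np.median(np.sort(col)[:12]); th=(hi+lo)/2
        idx=np.where(col>th)[0]; a,b=idx[0],idx[-1]
        near.append((c,r0+a-1+(th-col[a-1])/(col[a]-col[a-1])))
        far.append((c,r0+b+(col[b]-th)/(col[b]-col[b+1])))
    return np.array(near),np.array(far)
def line(p,pts,z):
    P=np.array([atz(p,u,v,z)[:2] for u,v in pts]); return P
E
python3 - <<'E'
from rail import *
import pickle; p=pickle.load(open('w5.pkl','rb'))
n,f=edges(p,list(range(182,232,3))+list(range(286,340,3)),113,168)
print(n[::6].round(1).tolist(),f[::6].round(1).tolist())
for z in [.0335,.037,.0405]:
    N=line(p,n,z);F=line(p,f,z)
    yawN=np.polyfit(N[:,1],N[:,0],1);yawF=np.polyfit(F[:,1],F[:,0],1)
    a=-np.arctan((yawN[0]+yawF[0])/2)
    ex=np.array([np.cos(a),np.sin(a)])
    print(z,'yaw deg',np.degrees(-np.arctan([yawN[0],yawF[0]])),'width',((F@ex).mean()-(N@ex).mean())*1e3,'near',(N@ex).mean(),'res',(N@ex).std(),(F@ex).std())
# board corners (tip of zoomed)
C=np.array([(22,32),(758,46),(715,422),(52,412)])/2.8+[120,55]
B=np.array([atz(p,u,v,.012)[:2] for u,v in C]); print(B.round(4)); print(np.linalg.norm(np.roll(B,-1,0)-B,axis=1), 'mean',B.mean(0))
print('block face',atz(p,120+148/2.8,55+285/2.8,.012+.0), 'rail/block',atz(p,170+75/8,120+190/8,.037),'clamp face', atz(p,345,120+190/8,.037))
E
```

```text
[[182.0, 118.6], [200.0, 127.0], [218.0, 127.1], [289.0, 128.6], [307.0, 128.8], [325.0, 129.2]] [[182.0, 158.4], [200.0, 158.6], [218.0, 158.8], [289.0, 160.1], [307.0, 160.4], [325.0, 160.8]]
0.0335 yaw deg [-9.66672219 -9.31618877] width 37.28930429563804 near 0.5846744564875513 res 0.001494508063255643 0.0002611908721714822
0.037 yaw deg [-9.66672219 -9.31618877] width 36.87872649001067 near 0.5846411743547689 res 0.001478052625089301 0.0002583150026111438
0.0405 yaw deg [-9.66672219 -9.31618877] width 36.468148684383415 near 0.5846078922219863 res 0.0014615971869229303 0.0002554391330509127
[[ 0.4972 -0.1541]
 [ 0.5484  0.157 ]
 [ 0.715   0.1315]
 [ 0.6639 -0.1833]]
[0.31536262 0.16860522 0.31896049 0.1692202 ] mean [ 0.6061319 -0.0122155]
block face [ 0.61123865 -0.12381491  0.012     ] rail/block [ 0.59568222 -0.10449291  0.037     ] clamp face [0.62383858 0.08816027 0.037     ]
```

```bash
python3 - <<'E'
from rail import *
import pickle; p=pickle.load(open('w5.pkl','rb'))
n,f=edges(p,list(range(190,232,3))+list(range(286,338,3)),113,168)
a=np.radians(-9.3);ex=np.array([np.cos(a),np.sin(a)]);ey=np.array([-ex[1],ex[0]])
for z in [.0335,.037,.0405]:
    N=line(p,n,z);F=line(p,f,z)
    print(z,np.degrees(-np.arctan([np.polyfit(N[:,1],N[:,0],1)[0],np.polyfit(F[:,1],F[:,0],1)[0]])),(N@ex).mean(),(F@ex).mean(),(N@ex).std())
N=line(p,n,.037);near=(N@ex).mean()
bf=np.array([.5957,-.1045])@ey; print('near',near,'blockface y',bf,'clamp',np.array([.62384,.08816])@ey)
t,M,s=tool()
tgt=ex*(near-.007)+ey*(bf+.095)
print(tgt,'shift tool mm after yaw fix:')
a2=np.radians(170.7);X=np.array([np.cos(a2),np.sin(a2)]);Y=np.array([X[1],-X[0]])
print((tgt-t[:2])@X*1e3,(tgt-t[:2])@Y*1e3)
E
```

```text
0.0335 [-9.32023331 -9.32163688] 0.5852527207770686 0.6222612828915316 0.0001477913913781341
0.037 [-9.32023331 -9.32163688] 0.5852162171622157 0.6218172926123551 0.00014616411872423553
0.0405 [-9.32023331 -9.32163688] 0.5851797135473629 0.6213733023331784 0.00014453684607036404
near 0.5852162171622157 blockface y -0.006859026133239118 clamp 0.18781612771554493
[ 0.5848599  -0.00645953] shift tool mm after yaw fix:
74.69203434193466 0.4856851667619476
```

Emit:
move_arm(motion=[30,0.5,0.01,0,0.125,30,0.5,0,0,0,30,0.5,0,0,0,30,0,0,0.4,0,30,0,0,0.5,0,30,0,0,0.4,0,30,0,0,0,0,30,0,0,0,0], squeeze=6)

```text
clock: 9.93
tcp_pos: [0.5852, -0.0073, 0.1093]
ee_rot: [0.255, 3.131, 0.0]
wrist_force: [0.3, 0.1, -1.0]
gripper_width: 0.0359
```

```bash
cat >> h.py <<'E'
a_=np.radians(-9.32);ex=np.array([np.cos(a_),np.sin(a_)]);ey=np.array([-ex[1],ex[0]])
NEAR=.5852
def rep():
    t,M,s=tool(); f=np.array(s['wrist_force'])
    print('clk %.2f tcp-near %.1f mm  y %.1f  z %.1f yaw %.2f | F ex %.2f ey %.2f z %.2f w %.1f'%(s['clock'],1e3*(t[:2]@ex-NEAR),1e3*(t[:2]@ey),1e3*t[2],yaw(),f[:2]@ex,f[:2]@ey,f[2],1e3*s['gripper_width']), 'Ty %.3f'%(np.array(s['torque'])[:2]@ey))
E
python3 - <<'E'
from h import *
rep()
p=imaging.camera('wrist'); save(p,'w6.png')
p=imaging.camera('scene'); save(p,'s6.png')
a=cv2.imread('pics/s6.png');cv2.imwrite('pics/s6z.png',cv2.resize(a[150:270,200:330],None,fx=5,fy=5,interpolation=cv2.INTER_CUBIC))
E
```

```text
clk 9.93 tcp-near -6.5 mm  y 87.6  z 109.3 yaw 170.68 | F ex 0.29 ey 0.14 z -1.04 w 35.9 Ty 0.049
```

View pics/w6.png

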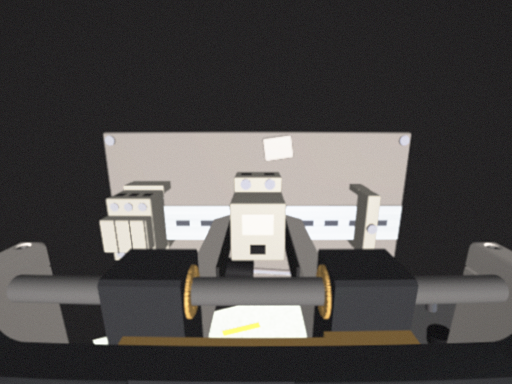

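View pics/s6z.png

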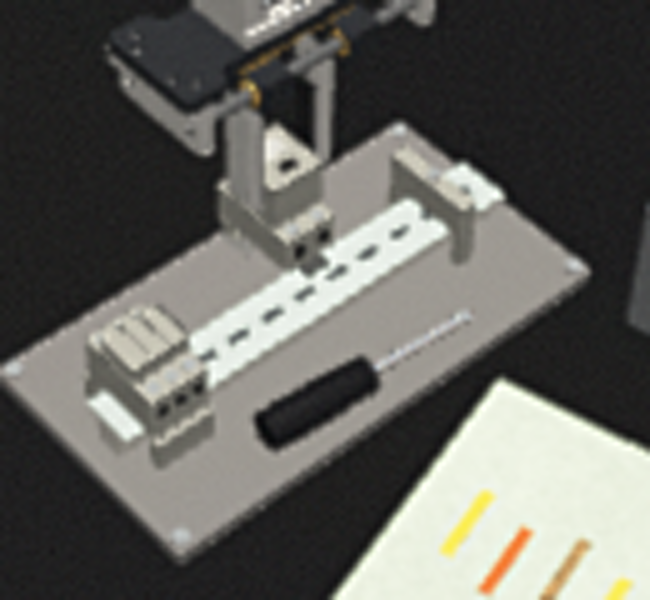

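Emit:
move_arm(motion=[30,0,0,0.2,0,30,0,0,0.08,0,30,0,0,0,0])

```text
clock: 10.4
tcp_pos: [0.5846, -0.008, 0.094]
ee_rot: [-0.257, -3.13, 0.0]
wrist_force: [-0.1, 0.9, -1.6]
gripper_width: 0.0362
```

```bash
python3 -c "
from h import *
rep()"
```

```text
clk 10.40 tcp-near -7.0 mm  y 86.8  z 94.0 yaw 170.61 | F ex -0.22 ey 0.92 z -1.58 w 36.2 Ty 0.008
```

Emit:
move_arm(motion=[30,0,0,0.04,0,30,0,0,0.02,0,30,0,0,0,0])

```text
clock: 10.78
tcp_pos: [0.5849, -0.0079, 0.0915]
ee_rot: [-0.257, -3.131, 0.0]
wrist_force: [1.0, -0.8, -1.5]
gripper_width: 0.0361
```

```bash
python3 -c "
from h import *
rep()"
```

```text
clk 10.78 tcp-near -6.8 mm  y 86.9  z 91.5 yaw 170.62 | F ex 1.16 ey -0.63 z -1.51 w 36.1 Ty -0.024
```

Emit:
move_arm(motion=[30,0,0,0.03,0,30,0,0,0.0,0])

```text
clock: 11.02
tcp_pos: [0.5848, -0.0079, 0.0899]
ee_rot: [-0.257, -3.131, 0.0]
wrist_force: [-1.0, -1.0, -2.2]
gripper_width: 0.0362
```

Emit:
move_arm(motion=[30,0,0,0.03,0,30,0,0,0.0,0])

```text
clock: 11.28
tcp_pos: [0.5848, -0.0079, 0.0884]
ee_rot: [-0.257, -3.131, 0.0]
wrist_force: [-0.8, 0.4, -2.1]
gripper_width: 0.036
```

Emit:
move_arm(motion=[30,0,0,0.03,0,30,0,0,0.0,0])

```text
clock: 11.52
tcp_pos: [0.5848, -0.0079, 0.0869]
ee_rot: [-0.257, -3.131, 0.0]
wrist_force: [1.0, 0.5, -2.1]
gripper_width: 0.0358
```

Emit:
move_arm(motion=[30,0,0,0.03,0,30,0,0,0.0,0])

```text
clock: 11.78
tcp_pos: [0.585, -0.0079, 0.0857]
ee_rot: [0.257, 3.131, 0.0]
wrist_force: [-1.4, -0.7, 3.4]
gripper_width: 0.0359
```

Emit:
move_arm(motion=[30,0,0,0.03,0,30,0,0,0.0,0])

```text
clock: 12.02
tcp_pos: [0.5851, -0.0079, 0.0844]
ee_rot: [0.257, 3.131, 0.0]
wrist_force: [-2.5, 0.1, 7.7]
gripper_width: 0.0358
```

Emit:
move_arm(motion=[30,0.05,0,-0.01,0,30,0.05,0,0,0,30,0,0,0,0])

```text
clock: 12.4
tcp_pos: [0.5797, -0.007, 0.0844]
ee_rot: [-0.257, -3.131, -0.0]
wrist_force: [-0.6, 1.2, 0.7]
gripper_width: 0.0356
```

```bash
python3 - <<'E'
from h import *
rep()
p=imaging.camera('wrist'); save(p,'w7.png')
print(p['cx'],p['cy'])
p=imaging.camera('scene'); save(p,'s7.png')
a=cv2.imread('pics/s7.png')[160:230,235:295]
b=cv2.imread('pics/w7.png')[160:270,190:330]
cv2.imwrite('pics/c7.png',np.hstack([cv2.resize(a,(380,443),interpolation=2),cv2.resize(b,(564,443),interpolation=2)])[:, :800])
E
```

```text
clk 12.40 tcp-near -12.0 mm  y 86.9  z 84.4 yaw 170.62 | F ex -0.79 ey 1.10 z 0.66 w 35.6 Ty 0.017
257.35869420058754 192.22227505500476
```

View pics/c7.png

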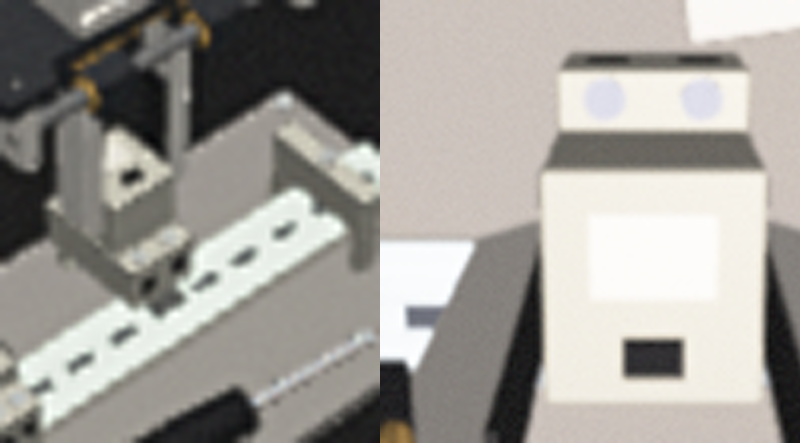

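```bash
cat > tilt.py <<'E'
from h import *
from scipy.optimize import least_squares
SGN=[(-20,-18,68),(-20,18,68),(20,-18,68),(20,18,68),(-31,-18,35),(-31,18,35),(-20,-18,35),(-20,18,35)]
def tiltfit(p,uv,t,M,loc=SGN):
    # module +x = -tool x, module y = +tool y, z=-tool z ; returns TCP position in module frame etc
    P=np.array(loc)/1000.
    def W(q):
        th=q[3];c,s=np.cos(th),np.sin(th)
        x=P[:,0]*c-P[:,2]*s; z=P[:,0]*s+P[:,2]*c
        T=np.c_[-(x+q[0]),P[:,1]+q[1],-(z+q[2])]
        return t+T@M.T
    f=lambda q:(proj(p,W(q))-uv).ravel()
    r=least_squares(f,[-.004,0,-.048,0.]); q=r.x
    print('origin(underside ctr) rel TCP: x %.1f y %.1f z %.1f mm, tilt %.1f deg'%(*(q[:3]*1e3),np.degrees(q[3])),'rms px %.2f'%np.sqrt((r.fun**2).mean()))
    return q
E
python3 - <<'E'
from tilt import *
t,M,s=tool(); p=imaging.camera('wrist')
U=np.array([(542,170),(767,170),(550,403),(766,403),(559,70),(748,70),(560,131),(747,131)],float)
uv=((U-[380,0])+.5)/[564/140,443/110]-.5+[190,160]
tiltfit(p,uv,t,M)
a=cv2.imread('pics/w6.png')[160:270,190:330]
cv2.imwrite('pics/c6.png',cv2.resize(a,None,fx=5,fy=5,interpolation=2))
E
```

```text
origin(underside ctr) rel TCP: x 0.3 y -1.1 z -51.9 mm, tilt 2.9 deg rms px 0.41
```

View pics/c6.png

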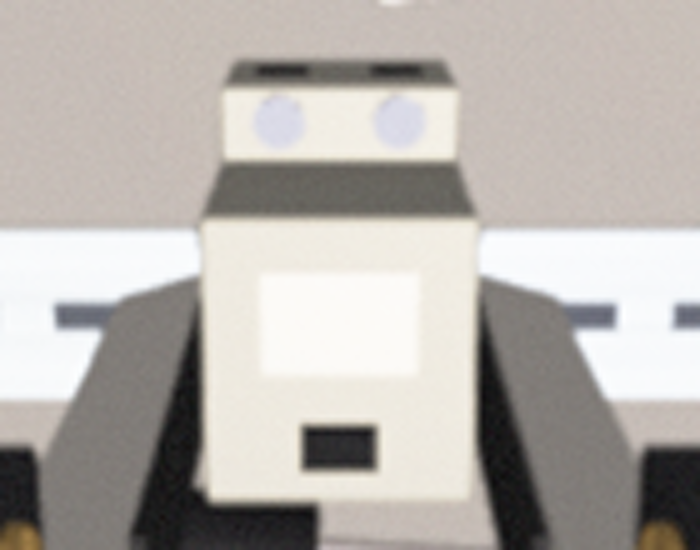

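```bash
python3 - <<'E'
from tilt import *
t,M,s=tool(); p=imaging.camera('wrist')
U=np.array([(202,217),(478,217),(207,500),(473,500),(222,84),(460,84),(224,162),(459,162)],float)
uv=(U+.5)/5-.5+[190,160]
tiltfit(p,uv,t,M)
rep()
E
```

```text
origin(underside ctr) rel TCP: x -1.1 y -1.2 z -52.8 mm, tilt 1.0 deg rms px 0.40
clk 12.60 tcp-near -11.9 mm  y 86.9  z 84.4 yaw 170.62 | F ex -1.26 ey -0.66 z 0.48 w 36.1 Ty 0.234
```

Emit:
move_arm(motion=[30,0.06,0,0.022,0,30,0.06,0,0.024,0,30,0.06,0,0.026,0,30,0.06,0,0.028,0,30,0,0,0,0])

```text
clock: 13.22
tcp_pos: [0.5677, -0.0051, 0.0793]
ee_rot: [-0.257, -3.13, 0.0]
wrist_force: [-0.1, 0.3, -0.0]
gripper_width: 0.0362
```

```bash
cat > look.py <<'E'
from tilt import *
import sys
rep()
p=imaging.camera('wrist'); n=sys.argv[1]; save(p,n+'.png')
a=cv2.imread('pics/'+n+'.png')[160:270,190:330]
cv2.imwrite('pics/'+n+'z.png',cv2.resize(a,None,fx=5,fy=5,interpolation=2))
E
python3 look.py w8
```

```text
clk 13.22 tcp-near -24.2 mm  y 86.9  z 79.3 yaw 170.63 | F ex -0.17 ey 0.29 z -0.01 w 36.2 Ty 0.257
```

View pics/w8z.png

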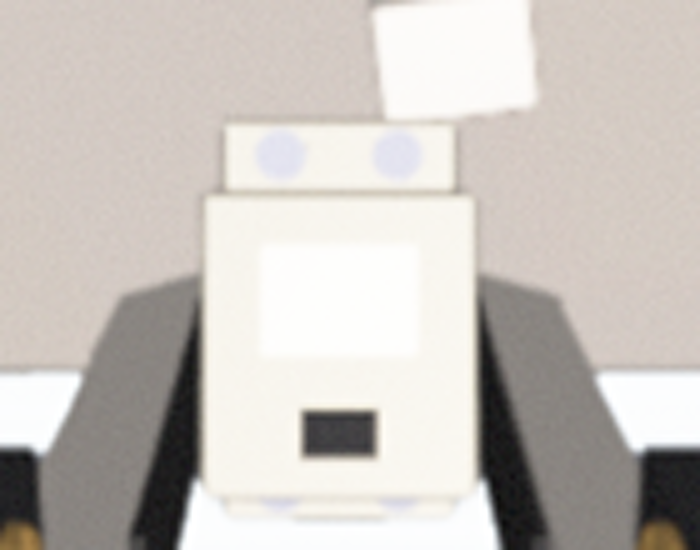

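```bash
cat > fitpts.py <<'E'
from tilt import *
def fit5(U,loc):
    t,M,s=tool(); p=imaging.camera('wrist')
    return tiltfit(p,(np.array(U,float)+.5)/5-.5+[190,160],t,M,loc)
E
python3 - <<'E'
from fitpts import *
fit5([(204,195),(476,195),(200,497),(478,497),(224,124),(455,124)],SGN[:6])
E
```

```text
origin(underside ctr) rel TCP: x 13.6 y -1.4 z -50.1 mm, tilt 15.7 deg rms px 0.24
```

Emit:
move_arm(motion=[30,0.046,0,0.029,0,30,0.046,0,0.03,0,30,0.045,0,0.031,0,30,0.044,0,0.032,0,30,0,0,0,0])

```text
clock: 13.95
tcp_pos: [0.5589, -0.0036, 0.0732]
ee_rot: [-0.257, -3.131, 0.0]
wrist_force: [0.4, -0.6, 0.0]
gripper_width: 0.036
```

```bash
python3 look.py w9
```

```text
clk 13.95 tcp-near -33.1 mm  y 86.9  z 73.2 yaw 170.62 | F ex 0.52 ey -0.53 z 0.02 w 36.0 Ty -0.143
```

View pics/w9z.png

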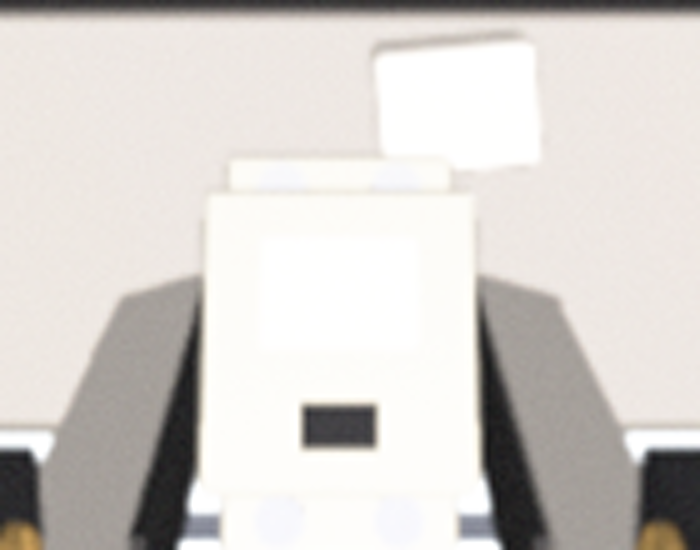

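```bash
python3 - <<'E'
from fitpts import *
fit5([(207,193),(474,193),(197,494),(481,494),(229,159),(450,159)],SGN[:6])
fit5([(207,193),(474,193),(197,494),(481,494),(229,159),(450,159),(222,494),(458,494)],SGN[:6]+[(20,-16,35),(20,16,35)][:0] if 0 else SGN[:6]) if 0 else None
rep()
E
```

```text
origin(underside ctr) rel TCP: x 24.1 y -1.3 z -47.0 mm, tilt 25.5 deg rms px 0.34
clk 14.05 tcp-near -33.1 mm  y 87.0  z 73.2 yaw 170.62 | F ex -0.19 ey -0.65 z -0.53 w 35.8 Ty -0.018
```

```bash
python3 - <<'E'
from h import *
t,M,s=tool(); p=imaging.camera('wrist')
g=p['pixels'].astype(float).mean(2)
for c in (193,196,197,316,318,320):
    print(c,[int(x) for x in g[238:252,c]])
a=cv2.imread('pics/w9.png')
for z in (.034,.0376,.041):
  print(z,[(1e3*(atz(p,u,245.2,z)[:2]@ex-NEAR)).round(1) for u in (195,318)])
E
```

```text
193 [231, 231, 232, 232, 232, 231, 212, 192, 230, 254, 254, 190, 81, 39]
196 [232, 232, 233, 232, 232, 229, 215, 193, 229, 254, 255, 243, 170, 110]
197 [232, 232, 232, 232, 232, 230, 215, 192, 230, 255, 255, 255, 255, 216]
316 [232, 232, 233, 232, 232, 230, 211, 196, 241, 255, 255, 254, 239, 212]
318 [233, 231, 232, 232, 232, 230, 212, 194, 244, 255, 255, 254, 229, 182]
320 [233, 232, 232, 232, 232, 231, 213, 196, 244, 255, 255, 191, 78, 35]
0.034 [np.float64(0.1), np.float64(0.3)]
0.0376 [np.float64(-1.6), np.float64(-1.4)]
0.041 [np.float64(-3.2), np.float64(-3.0)]
```

Emit:
move_arm(motion=[30,0,0,0,0,30,0,0,-0.05,0,30,0,0,-0.05,0,30,0,0,-0.05,0,30,0,0,0,0], squeeze=9)

```text
clock: 14.72
tcp_pos: [0.5593, -0.0036, 0.0811]
ee_rot: [0.257, 3.131, 0.0]
wrist_force: [-0.7, -0.5, -1.8]
gripper_width: 0.0359
```

```bash
python3 look.py w10
```

```text
clk 14.72 tcp-near -32.7 mm  y 87.0  z 81.1 yaw 170.62 | F ex -0.65 ey -0.66 z -1.79 w 35.9 Ty 0.050
```

View pics/w10z.png

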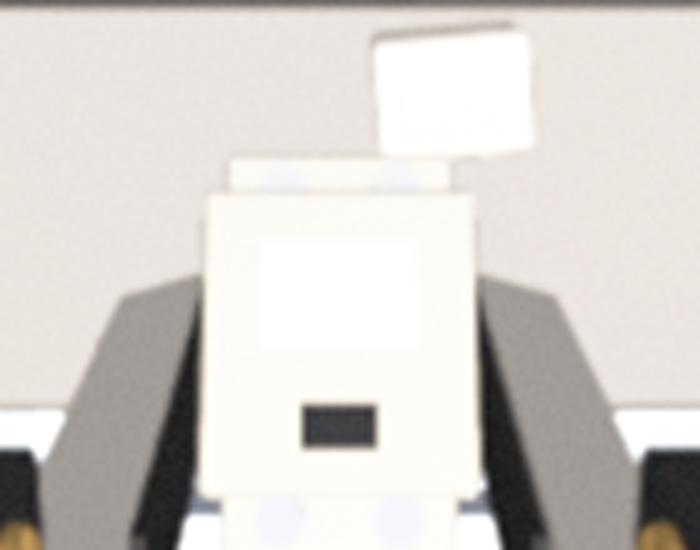

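Emit:
move_arm(motion=[30,-0.1,0,0.01,0,30,-0.1,0,0,0,30,-0.1,0,0,0,30,-0.1,0,0,0,30,0,0,0,0])

```text
clock: 15.4
tcp_pos: [0.5793, -0.007, 0.0803]
ee_rot: [0.257, 3.131, -0.0]
wrist_force: [0.2, -0.7, -1.0]
gripper_width: 0.036
```

```bash
python3 -c "
from h import *
rep()"
```

```text
clk 15.40 tcp-near -12.4 mm  y 86.9  z 80.3 yaw 170.61 | F ex 0.31 ey -0.61 z -0.99 w 36.0 Ty 0.024
```

Emit:
move_arm(motion=[30,-0.03,0,0,0,30,0,0,0,0])

```text
clock: 15.65
tcp_pos: [0.5804, -0.0071, 0.0804]
ee_rot: [0.257, 3.131, 0.0]
wrist_force: [-0.4, -0.2, -1.4]
gripper_width: 0.0356
```

Emit:
move_arm(motion=[30,-0.03,0,0,0,30,0,0,0,0])

```text
clock: 15.9
tcp_pos: [0.5819, -0.0074, 0.0804]
ee_rot: [0.257, 3.131, -0.0]
wrist_force: [-0.2, 0.2, -2.3]
gripper_width: 0.036
```

```bash
python3 -c "
from h import *
rep();imaging.camera('top');rep()"
```

```text
clk 15.90 tcp-near -9.7 mm  y 86.9  z 80.4 yaw 170.62 | F ex -0.19 ey 0.18 z -2.28 w 36.0 Ty 0.016
clk 15.95 tcp-near -9.8 mm  y 86.9  z 80.4 yaw 170.62 | F ex 0.17 ey 0.20 z -1.28 w 36.0 Ty 0.050
```

Emit:
move_arm(motion=[30,-0.03,0,0,0,30,0,0,0,0])

```text
clock: 16.2
tcp_pos: [0.5835, -0.0077, 0.0804]
ee_rot: [0.257, 3.131, -0.0]
wrist_force: [0.1, 0.1, -2.1]
gripper_width: 0.0358
```

Emit:
move_arm(motion=[30,-0.03,0,0,0,30,0,0,0,0])

```text
clock: 16.45
tcp_pos: [0.5849, -0.0079, 0.0804]
ee_rot: [0.257, 3.131, -0.0]
wrist_force: [0.4, 1.2, -1.2]
gripper_width: 0.0356
```

```bash
python3 look.py w11; python3 -c "
from h import *
rep()
p=imaging.camera('scene'); save(p,'s11.png')
a=cv2.imread('pics/s11.png')[150:230,225:305];cv2.imwrite('pics/s11z.png',cv2.resize(a,None,fx=7,fy=7,interpolation=2))"
```

```text
clk 16.45 tcp-near -6.7 mm  y 86.9  z 80.4 yaw 170.62 | F ex 0.20 ey 1.23 z -1.20 w 35.6 Ty 0.035
clk 16.50 tcp-near -6.8 mm  y 86.9  z 80.4 yaw 170.62 | F ex -0.04 ey -0.39 z -2.12 w 36.0 Ty 0.020
```

View pics/s11z.png

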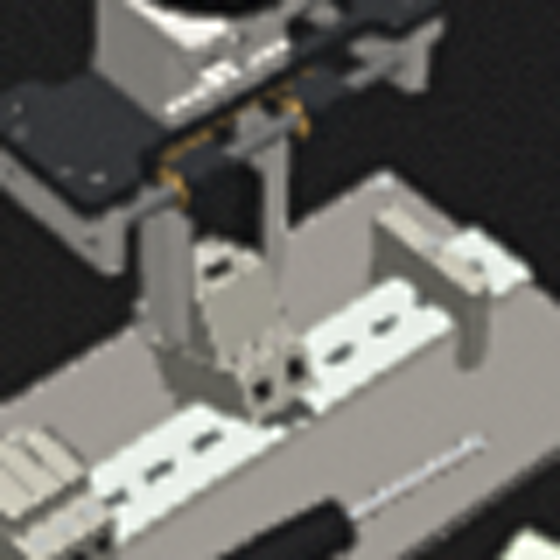

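View pics/w11.png

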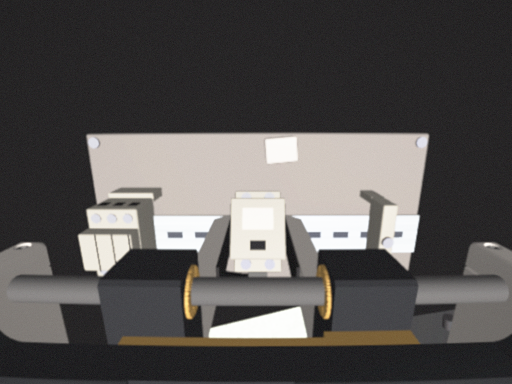

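Emit:
move_arm(motion=[30,-0.025,0,0,0,30,0,0,0,0])

```text
clock: 16.8
tcp_pos: [0.5862, -0.0081, 0.0804]
ee_rot: [0.257, 3.131, -0.0]
wrist_force: [-0.3, 0.4, -1.5]
gripper_width: 0.0359
```

Emit:
move_arm(motion=[30,-0.025,0,0,0,30,0,0,0,0])

```text
clock: 17.05
tcp_pos: [0.5874, -0.0083, 0.0804]
ee_rot: [-0.257, -3.131, 0.0]
wrist_force: [0.0, 0.2, -1.5]
gripper_width: 0.0358
```

Emit:
move_arm(motion=[30,-0.025,0,0,0,30,0,0,0,0])

```text
clock: 17.3
tcp_pos: [0.5886, -0.0085, 0.0803]
ee_rot: [-0.257, -3.131, 0.0]
wrist_force: [-0.6, 0.5, -1.3]
gripper_width: 0.0358
```

```bash
python3 look.py w12
```

```text
clk 17.30 tcp-near -3.0 mm  y 86.9  z 80.3 yaw 170.62 | F ex -0.63 ey 0.40 z -1.26 w 35.8 Ty -0.024
```

View pics/w12z.png

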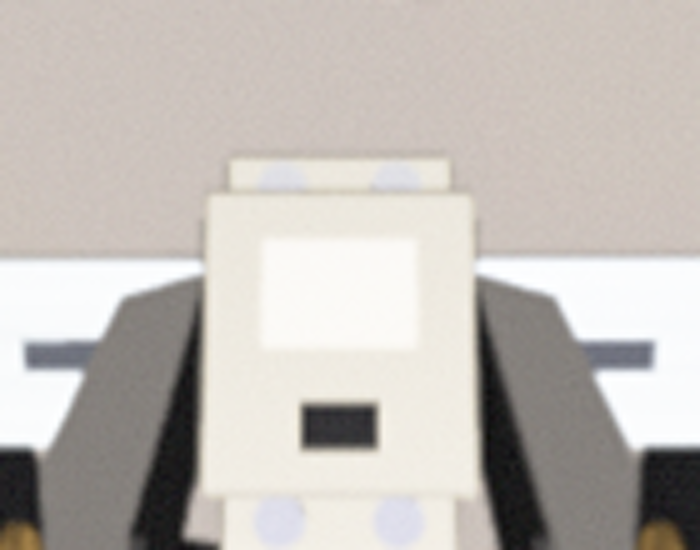

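```bash
python3 - <<'E'
from tilt import *
t,M,s=tool(); p=imaging.camera('wrist')
for z in (.034,.0376): print(z,[(1e3*(atz(p,u,211.0,z)[:2]@ex-t[:2]@ex)).round(1) for u in (200,318)])
E
```

```text
0.034 [np.float64(3.4), np.float64(3.6)]
0.0376 [np.float64(2.2), np.float64(2.4)]
```

Emit:
move_arm(motion=[30,-0.02,0,0,0,30,0,0,0,0])

```text
clock: 17.65
tcp_pos: [0.5894, -0.0086, 0.0803]
ee_rot: [-0.257, -3.131, 0.0]
wrist_force: [-0.4, 0.2, -1.2]
gripper_width: 0.0358
```

Emit:
move_arm(motion=[30,-0.02,0,0,0,30,0,0,0,0])

```text
clock: 17.9
tcp_pos: [0.5904, -0.0088, 0.0803]
ee_rot: [-0.257, -3.131, 0.0]
wrist_force: [-2.3, 0.4, -1.6]
gripper_width: 0.0359
```

Emit:
move_arm(motion=[30,-0.02,0,0,0,30,0,0,0,0])

```text
clock: 18.15
tcp_pos: [0.5915, -0.009, 0.0803]
ee_rot: [-0.257, -3.131, 0.0]
wrist_force: [-1.2, 0.9, -1.7]
gripper_width: 0.036
```

Emit:
move_arm(motion=[30,0,0,-0.02,0,30,0,0,0,0])

```text
clock: 18.4
tcp_pos: [0.5913, -0.009, 0.0813]
ee_rot: [-0.257, -3.131, 0.0]
wrist_force: [-2.3, 0.1, -3.7]
gripper_width: 0.036
```

Emit:
move_arm(motion=[30,0,0,-0.02,0,30,0,0,0,0])

```text
clock: 18.65
tcp_pos: [0.5913, -0.009, 0.0821]
ee_rot: [-0.257, -3.131, 0.0]
wrist_force: [-0.7, 0.3, -9.6]
gripper_width: 0.0358
```

Emit:
move_arm(motion=[30,0,0,0.032,0,30,-0.05,0,0,0,30,-0.05,0,0.003,0,30,0,0,0,0])

```text
clock: 19.15
tcp_pos: [0.5969, -0.0099, 0.0808]
ee_rot: [0.257, 3.131, -0.0]
wrist_force: [-1.5, 0.1, -1.6]
gripper_width: 0.0361
```

```bash
python3 look.py w13
```

```text
clk 19.15 tcp-near 5.4 mm  y 86.9  z 80.8 yaw 170.61 | F ex -1.50 ey -0.16 z -1.60 w 36.1 Ty 0.168
```

View pics/w13z.png

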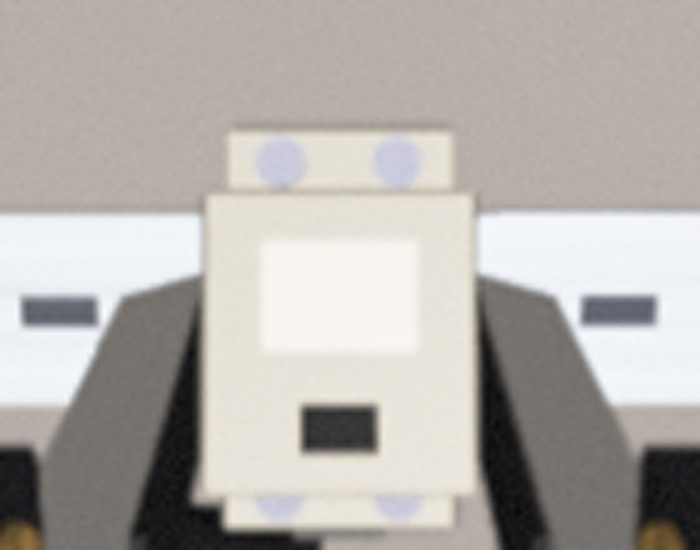

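Emit:
move_arm(motion=[30,-0.045,0,0.006,0,30,-0.045,0,0.007,0,30,0,0,0,0])

```text
clock: 19.58
tcp_pos: [0.6011, -0.0106, 0.08]
ee_rot: [0.257, 3.131, -0.0]
wrist_force: [-0.7, 0.4, -0.3]
gripper_width: 0.0355
```

Emit:
move_arm(motion=[30,-0.04,0,0.008,0,30,0,0,0,0])

```text
clock: 19.82
tcp_pos: [0.603, -0.0109, 0.0796]
ee_rot: [0.257, 3.131, -0.0]
wrist_force: [-1.8, 0.3, 0.8]
gripper_width: 0.0359
```

```bash
python3 look.py w14
```

```text
clk 19.82 tcp-near 11.6 mm  y 86.9  z 79.6 yaw 170.62 | F ex -1.79 ey 0.00 z 0.79 w 35.9 Ty 0.390
```

View pics/w14z.png

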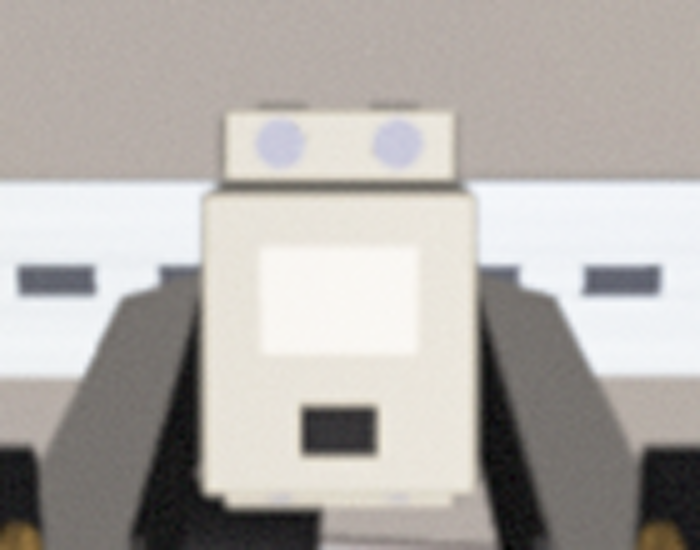

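Emit:
move_arm(motion=[30,-0.03,0,0.008,0,30,0,0,0,0])

```text
clock: 20.12
tcp_pos: [0.6044, -0.0112, 0.0792]
ee_rot: [0.257, 3.131, -0.0]
wrist_force: [-2.5, -0.7, 1.9]
gripper_width: 0.0361
```

Emit:
move_arm(motion=[30,-0.03,0,0.009,0,30,0,0,0,0])

```text
clock: 20.38
tcp_pos: [0.606, -0.0114, 0.0788]
ee_rot: [0.257, 3.131, -0.0]
wrist_force: [-2.2, 1.1, 3.4]
gripper_width: 0.0359
```

Emit:
move_arm(motion=[30,-0.03,0,0.009,0,30,0,0,0,0])

```text
clock: 20.62
tcp_pos: [0.6075, -0.0116, 0.0783]
ee_rot: [0.257, 3.131, -0.0]
wrist_force: [-2.3, 0.6, 4.7]
gripper_width: 0.0362
```

Emit:
move_arm(motion=[30,-0.02,0,0.002,0,30,0,0,0,0])

```text
clock: 20.88
tcp_pos: [0.6082, -0.0118, 0.0781]
ee_rot: [-0.257, -3.131, 0.0]
wrist_force: [-2.1, 0.6, 3.5]
gripper_width: 0.0357
```

Emit:
move_arm(motion=[30,-0.02,0,0.004,0,30,0,0,0,0])

```text
clock: 21.12
tcp_pos: [0.6093, -0.0119, 0.0778]
ee_rot: [-0.257, -3.131, 0.0]
wrist_force: [-1.5, -0.5, 0.1]
gripper_width: 0.0359
```

```bash
python3 look.py w15
```

```text
clk 21.12 tcp-near 18.0 mm  y 86.9  z 77.8 yaw 170.62 | F ex -1.38 ey -0.72 z 0.14 w 35.9 Ty 0.538
```

View pics/w15z.png

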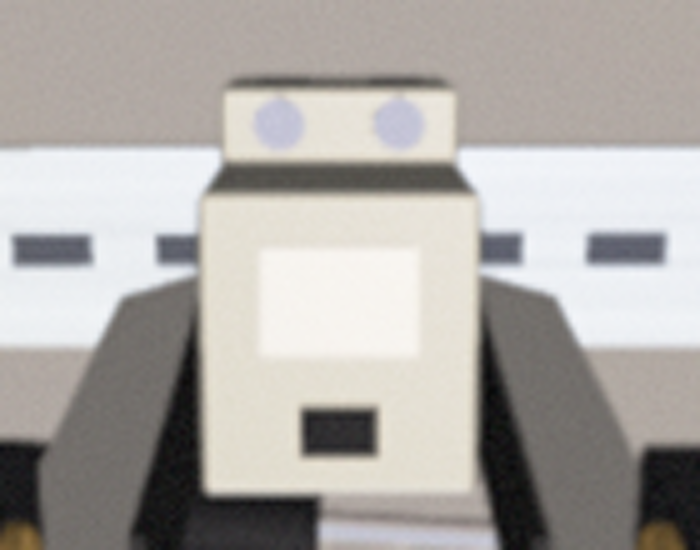

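Emit:
move_arm(motion=[30,-0.02,0,0.006,0,30,0,0,0,0])

```text
clock: 21.42
tcp_pos: [0.6102, -0.0121, 0.0776]
ee_rot: [-0.257, -3.131, 0.0]
wrist_force: [-1.5, 0.6, -0.2]
gripper_width: 0.0358
```

Emit:
move_arm(motion=[30,-0.02,0,0.006,0,30,0,0,0,0])

```text
clock: 21.68
tcp_pos: [0.6112, -0.0123, 0.0773]
ee_rot: [-0.257, -3.131, 0.0]
wrist_force: [-1.4, 0.5, -1.0]
gripper_width: 0.0361
```

```bash
python3 look.py w16
```

```text
clk 21.68 tcp-near 19.9 mm  y 86.9  z 77.3 yaw 170.62 | F ex -1.43 ey 0.27 z -1.00 w 36.1 Ty 0.562
```

View pics/w16z.png

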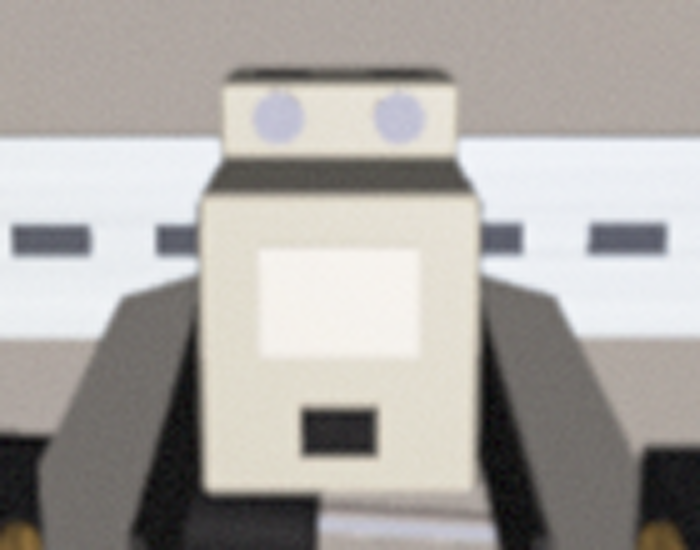

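```bash
python3 - <<'E'
from fitpts import *
fit5([(203,193),(478,193),(204,494),(476,494),(223,83),(458,83),(225,159),(458,159)],SGN)
rep()
E
```

```text
origin(underside ctr) rel TCP: x 1.5 y -1.2 z -50.1 mm, tilt 6.0 deg rms px 0.40
clk 21.77 tcp-near 19.9 mm  y 86.9  z 77.3 yaw 170.62 | F ex -2.14 ey -0.25 z -1.89 w 35.6 Ty 0.522
```

Emit:
move_arm(motion=[30,-0.025,0,0.01,0,30,0,0,0,0])

```text
clock: 22.02
tcp_pos: [0.6125, -0.0125, 0.0768]
ee_rot: [-0.257, -3.131, 0.0]
wrist_force: [-1.6, 1.0, -1.1]
gripper_width: 0.036
```

Emit:
move_arm(motion=[30,-0.025,0,0.01,0,30,0,0,0,0])

```text
clock: 22.28
tcp_pos: [0.6138, -0.0127, 0.0763]
ee_rot: [0.257, 3.131, -0.0]
wrist_force: [-1.5, -0.3, -0.5]
gripper_width: 0.0363
```

```bash
python3 look.py w17
```

```text
clk 22.27 tcp-near 22.6 mm  y 86.8  z 76.3 yaw 170.61 | F ex -1.45 ey -0.55 z -0.50 w 36.3 Ty 0.397
```

View pics/w17z.png

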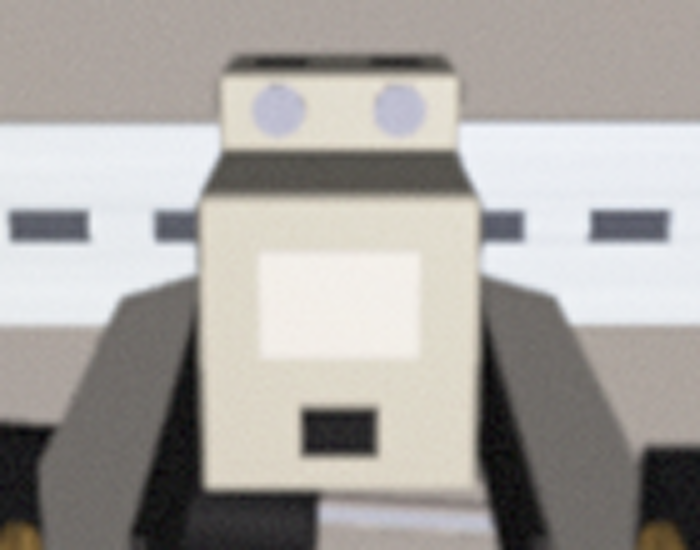

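Emit:
move_arm(motion=[30,-0.025,0,0.01,0,30,0,0,0,0])

```text
clock: 22.58
tcp_pos: [0.6151, -0.0129, 0.0759]
ee_rot: [0.257, 3.131, -0.0]
wrist_force: [-0.9, 1.1, -2.0]
gripper_width: 0.0357
```

Emit:
move_arm(motion=[30,-0.025,0,0.01,0,30,0,0,0,0])

```text
clock: 22.82
tcp_pos: [0.6163, -0.0131, 0.0754]
ee_rot: [0.257, 3.131, -0.0]
wrist_force: [-1.3, 0.6, -0.8]
gripper_width: 0.0358
```

```bash
python3 look.py w18;python3 - <<'E'
from h import *
p=imaging.camera('scene'); save(p,'s18.png')
a=cv2.imread('pics/s18.png')[150:230,225:305];cv2.imwrite('pics/s18z.png',cv2.resize(a,None,fx=7,fy=7,interpolation=2))
E
```

```text
clk 22.82 tcp-near 25.0 mm  y 86.9  z 75.4 yaw 170.62 | F ex -1.34 ey 0.41 z -0.84 w 35.8 Ty 0.406
```

View pics/w18z.png

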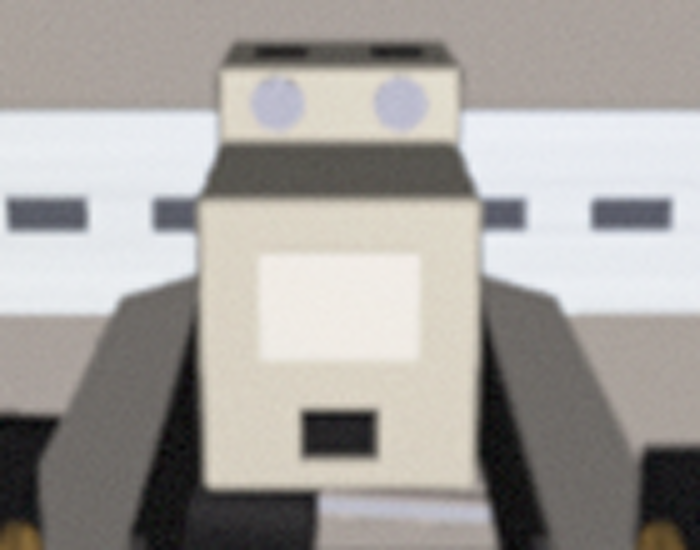

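View pics/s18z.png

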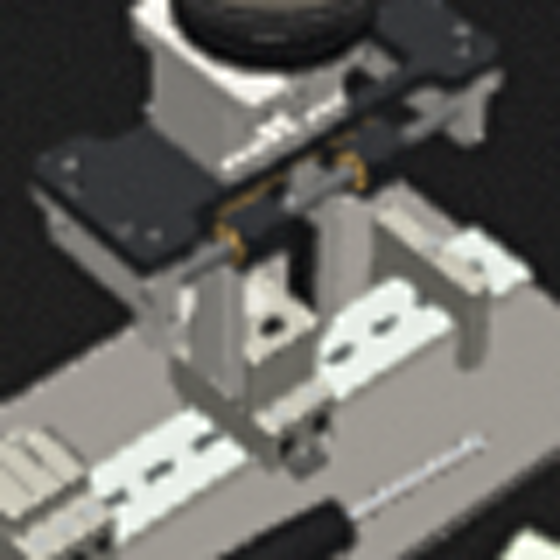

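```bash
python3 - <<'E'
from fitpts import *
q=fit5([(200,197),(481,197),(205,490),(477,490),(220,69),(461,69),(224,143),(458,143)],SGN)
t,M,s=tool(); p=imaging.camera('wrist')
for z in (.033,.035,.0376):
  for r in (182,222.5): print(z,r,[(1e3*(atz(p,u,r-.4,z)[:2]@ex-t[:2]@ex)).round(1) for u in (200,318)])
E
```

```text
origin(underside ctr) rel TCP: x -4.1 y -1.2 z -49.9 mm, tilt 1.4 deg rms px 0.30
0.033 182 [np.float64(-24.3), np.float64(-24.1)]
0.033 222.5 [np.float64(12.4), np.float64(12.6)]
0.035 182 [np.float64(-24.7), np.float64(-24.5)]
0.035 222.5 [np.float64(11.7), np.float64(11.9)]
0.0376 182 [np.float64(-25.3), np.float64(-25.1)]
0.0376 222.5 [np.float64(10.7), np.float64(10.9)]
```

Emit:
move_arm(motion=[30,-0.01,0,0.015,0,30,0,0,0,0])

```text
clock: 23.28
tcp_pos: [0.6168, -0.0132, 0.0747]
ee_rot: [0.257, 3.131, -0.0]
wrist_force: [-0.9, -0.4, 0.6]
gripper_width: 0.036
```

Emit:
move_arm(motion=[30,0,0,0.015,0,30,0,0,0,0])

```text
clock: 23.52
tcp_pos: [0.6172, -0.0133, 0.0746]
ee_rot: [0.257, 3.13, 0.0]
wrist_force: [-2.7, -0.7, 8.5]
gripper_width: 0.0361
```

```bash
python3 look.py w19
```

```text
clk 23.52 tcp-near 26.0 mm  y 86.8  z 74.6 yaw 170.61 | F ex -2.55 ey -1.13 z 8.49 w 36.1 Ty 0.606
```

View pics/w19z.png

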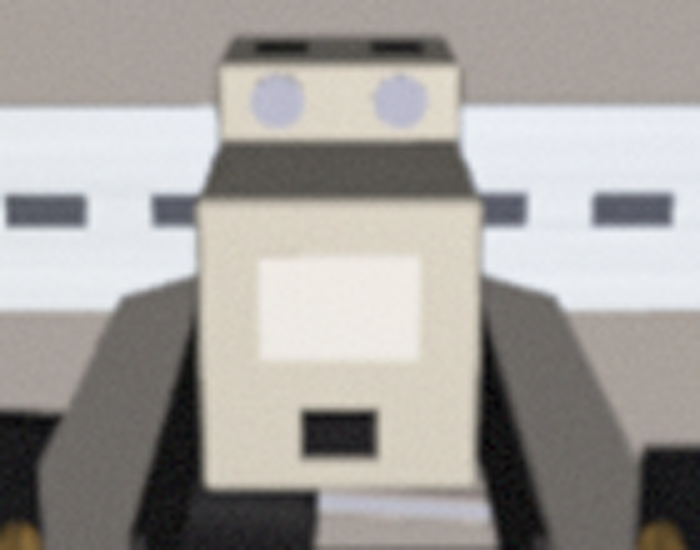

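Emit:
move_arm(motion=[30,0,0,-0.03,0,30,0,0,0,0])

```text
clock: 23.82
tcp_pos: [0.6168, -0.0132, 0.0754]
ee_rot: [0.257, 3.131, -0.0]
wrist_force: [-0.8, -1.1, -2.4]
gripper_width: 0.0362
```

Emit:
move_arm(motion=[30,0,0,-0.03,0,30,0,0,0,0])

```text
clock: 24.08
tcp_pos: [0.6163, -0.0131, 0.0763]
ee_rot: [-0.257, -3.13, 0.0]
wrist_force: [2.0, -0.0, -11.5]
gripper_width: 0.0356
```

Emit:
move_arm(motion=[30,0,0,-0.03,0,30,0,0,0,0])

```text
clock: 24.32
tcp_pos: [0.6163, -0.0132, 0.0781]
ee_rot: [-0.257, -3.13, 0.0]
wrist_force: [0.6, -0.6, -13.6]
gripper_width: 0.0361
```

```bash
python3 look.py w20
```

```text
clk 24.32 tcp-near 25.1 mm  y 86.8  z 78.1 yaw 170.62 | F ex 0.68 ey -0.47 z -13.61 w 36.1 Ty -0.265
```

View pics/w20z.png

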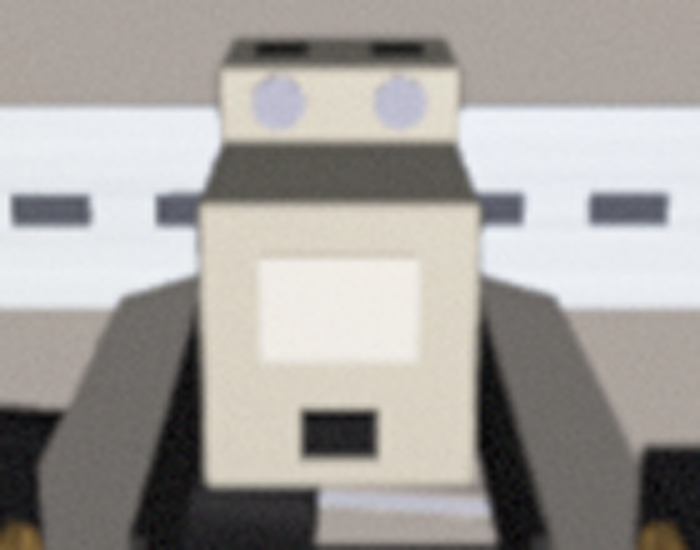

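Emit:
move_arm(motion=[30,0,0,0.03,0,36,0,0,0,0,50,0,0,0,0,64,0,0,0,0,64,0,0,0,0])

```text
clock: 25.0
tcp_pos: [0.6168, -0.0132, 0.0771]
ee_rot: [0.257, 3.131, 0.0]
wrist_force: [0.2, -0.9, -0.3]
gripper_width: 0.0621
```

```bash
python3 look.py w21; python3 -c "
from h import *
print(env.state()['joint_positions'])"
```

```text
clk 25.00 tcp-near 25.6 mm  y 86.9  z 77.1 yaw 170.61 | F ex 0.38 ey -0.84 z -0.27 w 62.1 Ty -0.021
[-0.30015157  0.48504545  0.2832087   1.8614536  -0.1792324   0.81947704
  1.48193103]
```

View pics/w21.png

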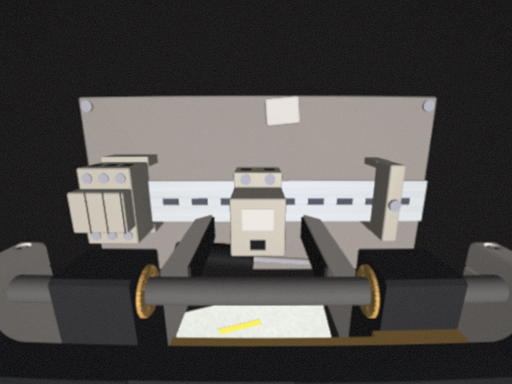

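Emit:
move_arm(motion=[64,0,0,-0.4,0,64,0,0,-0.5,0,94,0.13,0,-0.4,0,94,0,0,0,0.95,94,0,0,0,0.95,94,0,0,0,0.95,94,0,0,0,0.95,94,0,0,0,0.95])

```text
clock: 26.05
tcp_pos: [0.61, -0.0119, 0.1429]
ee_rot: [1.268, 2.874, 0.001]
wrist_force: [-0.8, -0.4, 0.2]
gripper_width: 0.0937
```

Emit:
move_arm(motion=[94,0,0,0,0.95,94,0,0,0,0.95,94,0,0,0,0.95,94,0,0,0,0.95,94,0,0,0,0.95,94,0,0,0,0.95,94,0,0,0,0.81,94,0,0,0,0])

```text
clock: 27.05
tcp_pos: [0.6101, -0.0118, 0.1426]
ee_rot: [-2.396, -2.032, -0.001]
wrist_force: [-0.4, -0.3, -0.0]
gripper_width: 0.0943
```

```bash
python3 look.py w22; python3 -c "
from h import *
t,M,s=tool();p=imaging.camera('wrist');print(proj(p,t),proj(p,t+M@[0,0,.035]))"
```

```text
clk 27.05 tcp-near 18.7 mm  y 87.2  z 142.6 yaw 80.59 | F ex -0.35 ey -0.32 z -0.01 w 94.3 Ty 0.060
[[256.94515219 225.48490544]] [[256.97852811 210.22105321]]
```

View pics/w22.png

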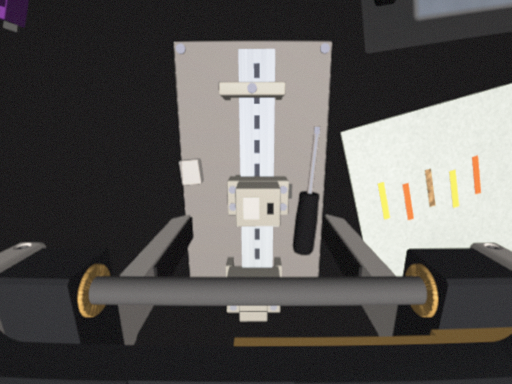

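Emit:
move_arm(motion=[94,0,0.015,0.3,0,80,0,0,0.4,0,70,0,0,0.4,0,60,0,0,0.35,0,60,0,0,0,0], squeeze=6)

```text
clock: 27.78
tcp_pos: [0.61, -0.0125, 0.0676]
ee_rot: [-2.396, -2.03, 0.004]
wrist_force: [-0.0, 0.1, 0.7]
gripper_width: 0.0607
```

```bash
python3 look.py w23
```

```text
clk 27.77 tcp-near 18.8 mm  y 86.5  z 67.6 yaw 80.53 | F ex -0.05 ey 0.12 z 0.73 w 60.7 Ty 0.104
```

View pics/w23z.png

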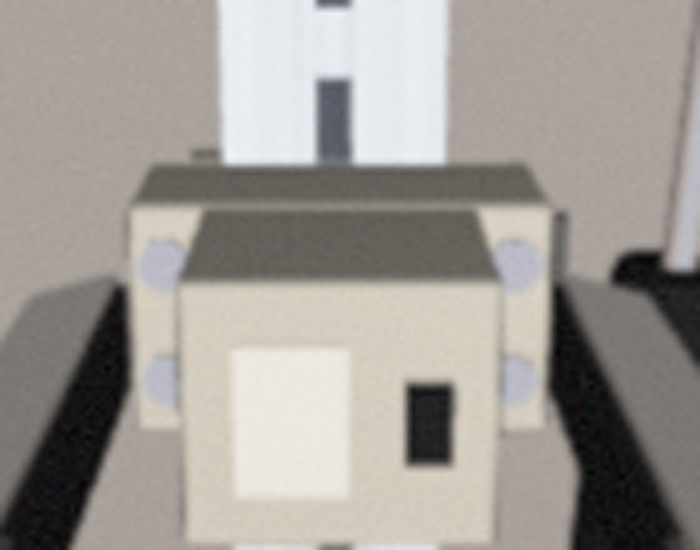

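Emit:
move_arm(motion=[34,0,0,0,0,34,0,0,0,0,34,0,0,0,0,34,0,0,0,0], squeeze=8)

```text
clock: 28.32
tcp_pos: [0.6107, -0.0121, 0.0699]
ee_rot: [-2.396, -2.03, -0.0]
wrist_force: [-4.6, 0.2, 4.9]
gripper_width: 0.04
```

```bash
python3 look.py w24
```

```text
clk 28.32 tcp-near 19.4 mm  y 87.0  z 69.9 yaw 80.55 | F ex -4.54 ey -0.57 z 4.92 w 40.0 Ty 1.222
```

Emit:
move_arm(motion=[34,0,-0.015,0,0,34,0,0,0,0])

```text
clock: 28.62
tcp_pos: [0.6105, -0.0121, 0.0698]
ee_rot: [2.397, 2.031, 0.001]
wrist_force: [-1.7, -0.1, 6.1]
gripper_width: 0.0396
```

```bash
python3 look.py w25
```

```text
clk 28.62 tcp-near 19.2 mm  y 87.0  z 69.8 yaw 80.54 | F ex -1.63 ey -0.34 z 6.08 w 39.6 Ty 0.465
```

Emit:
move_arm(motion=[34,0,-0.005,-0.015,0,34,0,0,0,0])

```text
clock: 28.92
tcp_pos: [0.6099, -0.012, 0.07]
ee_rot: [-2.397, -2.031, 0.0]
wrist_force: [0.4, -0.5, -1.7]
gripper_width: 0.0402
```

```bash
python3 look.py w26
```

```text
clk 28.93 tcp-near 18.6 mm  y 86.9  z 70.0 yaw 80.54 | F ex 0.47 ey -0.47 z -1.71 w 40.2 Ty 0.009
```

View pics/w26z.png

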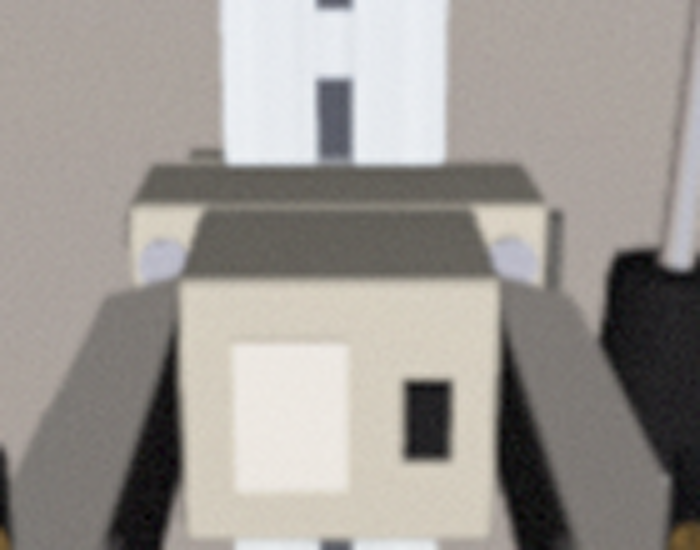

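Emit:
move_arm(motion=[34,-0.08,0,0,0,34,-0.12,0,0,0,34,0,0,0,0])

```text
clock: 29.35
tcp_pos: [0.6082, -0.0229, 0.0702]
ee_rot: [2.398, 2.029, -0.0]
wrist_force: [0.7, 0.2, -1.6]
gripper_width: 0.0399
```

```bash
python3 look.py w27
```

```text
clk 29.35 tcp-near 18.7 mm  y 75.9  z 70.2 yaw 80.47 | F ex 0.61 ey 0.34 z -1.61 w 39.9 Ty 0.059
```

View pics/w27z.png

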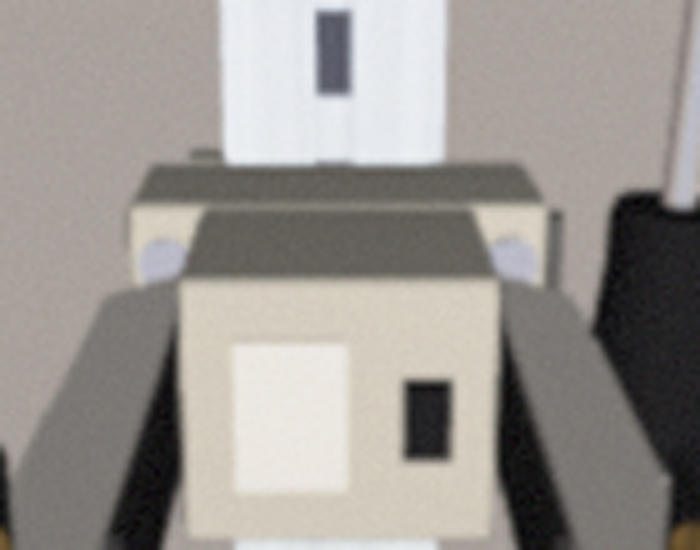

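Emit:
move_arm(motion=[34,-0.13,0,0,0,34,-0.13,0,0,0,34,-0.13,0,0,0,34,-0.13,0,0,0,34,-0.13,0,0,0,34,-0.13,0,0,0,34,-0.13,0,0,0,34,0,0,0,0])

```text
clock: 30.4
tcp_pos: [0.6008, -0.0675, 0.0702]
ee_rot: [2.398, 2.03, -0.0]
wrist_force: [0.0, -0.5, -1.5]
gripper_width: 0.0398
```

```bash
python3 look.py w28; python3 -c "
from h import *
p=imaging.camera('scene'); save(p,'s28.png')
a=cv2.imread('pics/s28.png')[160:250,200:290];cv2.imwrite('pics/s28z.png',cv2.resize(a,None,fx=6,fy=6,interpolation=2))"
```

```text
clk 30.40 tcp-near 18.5 mm  y 30.7  z 70.2 yaw 80.49 | F ex 0.12 ey -0.52 z -1.55 w 39.8 Ty 0.080
```

View pics/s28z.png

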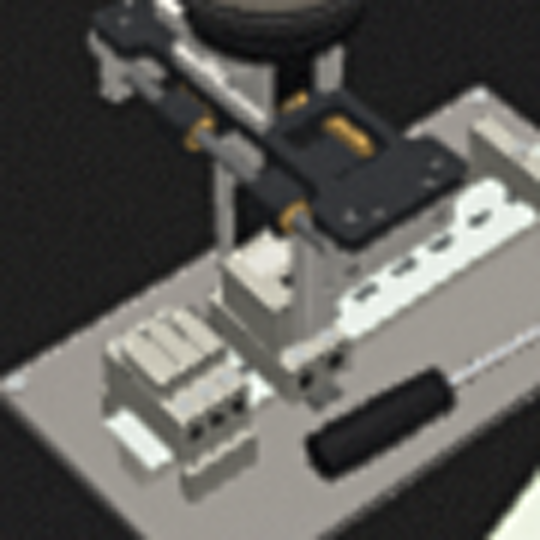

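Emit:
move_arm(motion=[34,-0.1,0,0,0,34,-0.1,0,0,0,34,-0.05,0,0,0,34,0,0,0,0], squeeze=6)

```text
clock: 31.0
tcp_pos: [0.5988, -0.0794, 0.0701]
ee_rot: [2.398, 2.03, -0.0]
wrist_force: [0.4, 0.0, -0.5]
gripper_width: 0.0403
```

```bash
python3 -c "
from h import *
rep()"
```

```text
clk 31.00 tcp-near 18.5 mm  y 18.6  z 70.1 yaw 80.51 | F ex 0.42 ey 0.10 z -0.54 w 40.3 Ty 0.084
```

Emit:
move_arm(motion=[34,-0.02,0,0,0,34,-0.02,0,0,0,34,0,0,0,0])

```text
clock: 31.38
tcp_pos: [0.5985, -0.0812, 0.0701]
ee_rot: [2.397, 2.031, -0.0]
wrist_force: [-0.7, 0.7, -2.6]
gripper_width: 0.0398
```

Emit:
move_arm(motion=[34,-0.02,0,0,0,34,0,0,0,0])

```text
clock: 31.62
tcp_pos: [0.5983, -0.0822, 0.0701]
ee_rot: [2.397, 2.03, -0.0]
wrist_force: [0.4, 0.2, -1.0]
gripper_width: 0.04
```

Emit:
move_arm(motion=[34,-0.02,0,0,0,34,0,0,0,0])

```text
clock: 31.88
tcp_pos: [0.5981, -0.0831, 0.0701]
ee_rot: [2.397, 2.031, -0.0]
wrist_force: [0.5, 0.8, -1.0]
gripper_width: 0.0403
```

Emit:
move_arm(motion=[34,-0.02,0,0,0,34,0,0,0,0])

```text
clock: 32.12
tcp_pos: [0.598, -0.0842, 0.0701]
ee_rot: [2.397, 2.031, -0.0]
wrist_force: [-0.1, -0.8, -2.3]
gripper_width: 0.04
```

Emit:
move_arm(motion=[34,-0.02,0,0,0,34,0,0,0,0])

```text
clock: 32.38
tcp_pos: [0.5978, -0.0852, 0.0701]
ee_rot: [2.397, 2.031, -0.0]
wrist_force: [0.3, -0.0, -1.9]
gripper_width: 0.0401
```

Emit:
move_arm(motion=[34,-0.02,0,0,0,34,0,0,0,0])

```text
clock: 32.62
tcp_pos: [0.5977, -0.0858, 0.0701]
ee_rot: [-2.397, -2.031, -0.0]
wrist_force: [-0.4, 2.6, -1.9]
gripper_width: 0.0397
```

Emit:
move_arm(motion=[34,-0.01,0,0,0,34,0,0,0,0])

```text
clock: 32.88
tcp_pos: [0.5977, -0.0858, 0.0701]
ee_rot: [-2.396, -2.031, -0.001]
wrist_force: [0.2, 4.7, 0.3]
gripper_width: 0.0398
```

```bash
python3 look.py w29; python3 -c "
from h import *
p=imaging.camera('scene');rep(); save(p,'s29.png')
a=cv2.imread('pics/s29.png')[160:250,200:290];cv2.imwrite('pics/s29z.png',cv2.resize(a,None,fx=6,fy=6,interpolation=2))"
```

```text
clk 32.88 tcp-near 18.5 mm  y 12.1  z 70.1 yaw 80.57 | F ex -0.53 ey 4.66 z 0.26 w 39.8 Ty 0.191
clk 32.98 tcp-near 18.5 mm  y 12.1  z 70.1 yaw 80.56 | F ex -1.69 ey 5.58 z -0.22 w 39.8 Ty 0.201
```

View pics/s29z.png

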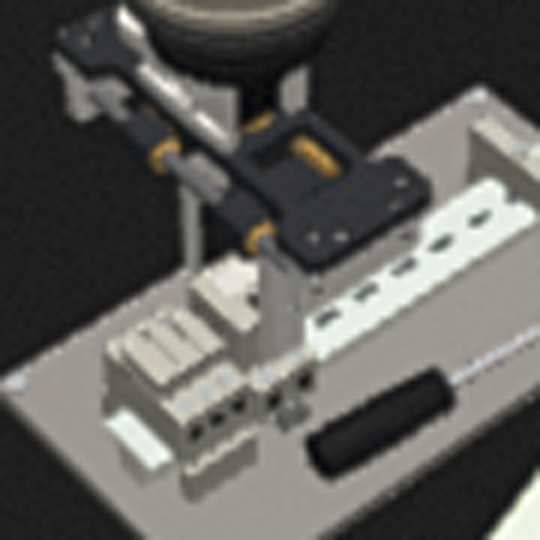

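View pics/w29.png

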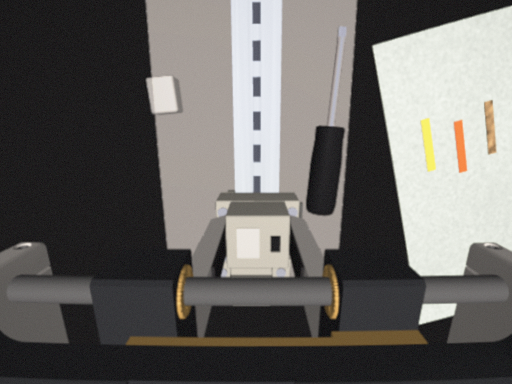

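Emit:
move_arm(motion=[46,0,0,0,0,58,0,0,0,0,66,0,0,0,0,66,0,0,0,0,66,0,0,-0.3,0,66,0,0,-0.5,0,66,0,0,-0.6,0,66,0,0,0,0])

```text
clock: 33.98
tcp_pos: [0.599, -0.0869, 0.1431]
ee_rot: [2.395, 2.029, 0.005]
wrist_force: [-0.1, -0.2, 0.2]
gripper_width: 0.0667
```

```bash
python3 look.py w30; python3 -c "
from h import *
t,M,s=tool()
p=imaging.camera('scene'); save(p,'s30.png')
a=cv2.imread('pics/s30.png')[160:250,200:290];cv2.imwrite('pics/s30z.png',cv2.resize(a,None,fx=6,fy=6,interpolation=2))"
```

```text
clk 33.98 tcp-near 19.9 mm  y 11.3  z 143.1 yaw 80.53 | F ex -0.09 ey -0.24 z 0.18 w 66.7 Ty 0.072
```

View pics/w30.png

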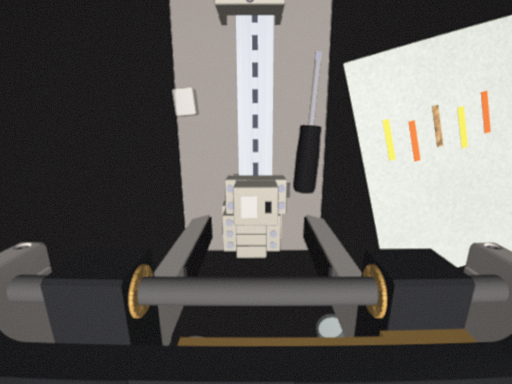

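View pics/s30z.png

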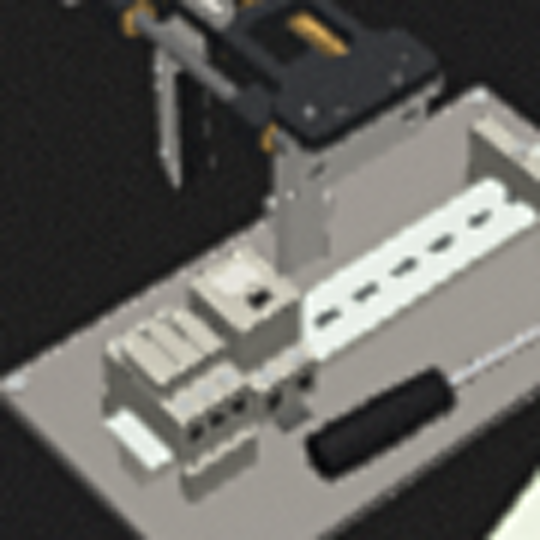

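Emit:
move_arm(motion=[66,-0.4,0,-0.3,0,66,-0.6,0,0,0,66,-0.4,0,0,0,66,0,0,0,0])

```text
clock: 34.58
tcp_pos: [0.5854, -0.1578, 0.1553]
ee_rot: [2.4, 2.027, -0.001]
wrist_force: [0.7, 0.9, 0.8]
gripper_width: 0.0657
```

```bash
python3 -c "
from h import *
rep();p=imaging.camera('wrist'); save(p,'w31.png')
g=p['pixels'];cv2.imwrite('pics/w31z.png',cv2.resize(g[70:200,195:325,::-1],None,fx=4.5,fy=4.5,interpolation=2))"
```

```text
clk 34.58 tcp-near 18.0 mm  y -61.0  z 155.3 yaw 80.35 | F ex 0.54 ey 1.00 z 0.81 w 65.7 Ty 0.052
```

View pics/w31z.png

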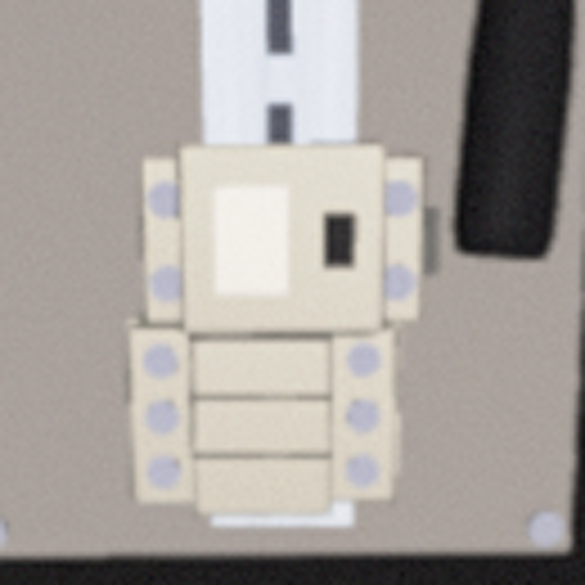

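```bash
python3 - <<'E'
from h import *
p=imaging.camera('wrist')
g=p['pixels'].astype(float).mean(2)
for c in (229,233,236,281,284): print(c,[int(x) for x in g[134:150,c]])
Y=lambda u,v,z:(atz(p,u,v,z)[:2]@ey*1e3).round(2)
print('module far/near face y @.0636', Y(231,105,.0636),[Y(231,r,.0636) for r in (140.5,141,141.5,142)], 'block edge',[Y(231,r,z) for r in (141.5,142,142.5) for z in (.05,.06)])
print('neck +y', Y(258,70+147/4.5,.0966),'neck -y',Y(258,70+331/4.5,.0966))
E
```

```text
229 [194, 196, 196, 202, 210, 210, 212, 213, 203, 171, 164, 197, 210, 210, 201, 189]
233 [192, 193, 192, 190, 198, 208, 210, 210, 199, 167, 163, 192, 213, 214, 209, 199]
236 [203, 202, 200, 200, 199, 200, 200, 200, 198, 192, 186, 176, 174, 195, 201, 203]
281 [185, 185, 186, 187, 198, 203, 203, 205, 189, 156, 171, 198, 206, 207, 208, 209]
284 [189, 193, 193, 194, 203, 212, 213, 212, 200, 168, 170, 171, 170, 170, 169, 168]
module far/near face y @.0636 29.67 [np.float64(-4.4), np.float64(-4.9), np.float64(-5.39), np.float64(-5.89)] block edge [np.float64(-6.21), np.float64(-5.61), np.float64(-6.73), np.float64(-6.11), np.float64(-7.25), np.float64(-6.61)]
neck +y 29.13 neck -y -5.33
```

Emit:
move_arm(motion=[30,0.5,0,0,0,0,0.7,0,0,0,0,0.7,0,0,0,0,0.6,0,0,0,0,0,0,0,0,0,0,0,0,0])

```text
clock: 35.42
tcp_pos: [0.6065, -0.0321, 0.155]
ee_rot: [-2.396, -2.032, 0.001]
wrist_force: [-0.3, -0.4, -0.4]
gripper_width: 0.0096
```

```bash
python3 -c "
from h import *
rep()"; python3 look.py w32
```

```text
clk 35.42 tcp-near 18.5 mm  y 66.5  z 155.0 yaw 80.58 | F ex -0.25 ey -0.43 z -0.40 w 9.6 Ty 0.069
clk 35.42 tcp-near 18.5 mm  y 66.5  z 155.0 yaw 80.58 | F ex -0.25 ey -0.43 z -0.40 w 9.6 Ty 0.069
```

View pics/w32.png

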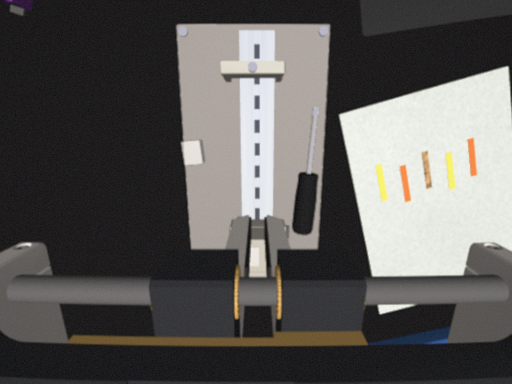

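Emit:
move_arm(motion=[0,0,0,0.5,0,0,0,0,0.7,0,0,0,0,0.6,0,0,0,0,0.28,0,0,0,0,0,0,0,-0.2,0,0,0,0,-0.14,0,0,0,0,0,0,0,0])

```text
clock: 36.48
tcp_pos: [0.604, -0.05, 0.0518]
ee_rot: [2.398, 2.029, 0.001]
wrist_force: [0.8, 0.2, -0.6]
gripper_width: 0.0004
```

```bash
python3 look.py w33
```

```text
clk 36.48 tcp-near 18.9 mm  y 48.4  z 51.8 yaw 80.46 | F ex 0.73 ey 0.29 z -0.58 w 0.4 Ty 0.071
```

View pics/w33z.png

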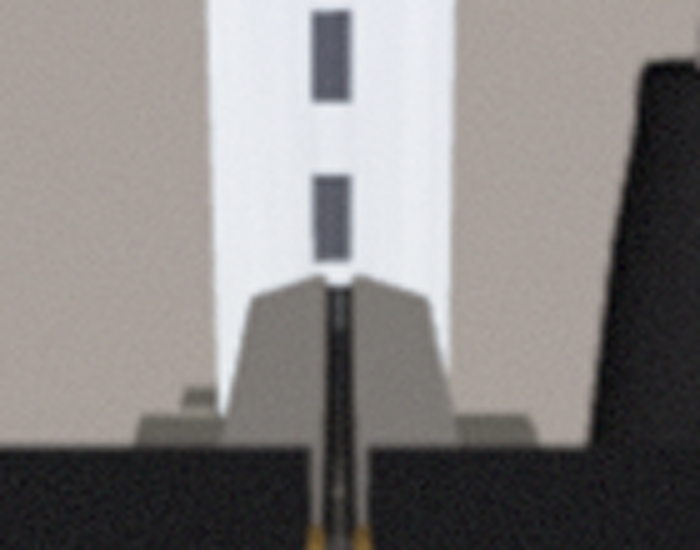

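Emit:
move_arm(motion=[0,-0.1,0,0,0,0,-0.03,0,0,0,0,0,0,0,0])

```text
clock: 36.9
tcp_pos: [0.6027, -0.0556, 0.0511]
ee_rot: [-2.397, -2.03, 0.0]
wrist_force: [0.6, 0.1, 0.5]
gripper_width: 0.0005
```

Emit:
move_arm(motion=[0,-0.02,0,0,0,0,0,0,0,0])

```text
clock: 37.15
tcp_pos: [0.6026, -0.0564, 0.0511]
ee_rot: [-2.397, -2.031, 0.0]
wrist_force: [0.4, 0.0, 0.2]
gripper_width: 0.0003
```

Emit:
move_arm(motion=[0,-0.02,0,0,0,0,0,0,0,0])

```text
clock: 37.4
tcp_pos: [0.6024, -0.0575, 0.0511]
ee_rot: [2.397, 2.031, -0.0]
wrist_force: [-0.0, 0.3, 0.2]
gripper_width: 0.0003
```

Emit:
move_arm(motion=[0,-0.02,0,0,0,0,0,0,0,0])

```text
clock: 37.65
tcp_pos: [0.6023, -0.0585, 0.0511]
ee_rot: [2.397, 2.031, -0.0]
wrist_force: [-0.3, -0.2, -1.1]
gripper_width: 0.0004
```

Emit:
move_arm(motion=[0,-0.02,0,0,0,0,0,0,0,0])

```text
clock: 37.9
tcp_pos: [0.6022, -0.0587, 0.0511]
ee_rot: [-2.396, -2.031, -0.001]
wrist_force: [0.5, 4.0, 0.9]
gripper_width: 0.0004
```

Emit:
move_arm(motion=[0,-0.02,0,0,0,0,0,0,0,0])

```text
clock: 38.15
tcp_pos: [0.6022, -0.0587, 0.0512]
ee_rot: [-2.395, -2.031, -0.002]
wrist_force: [0.8, 9.3, 1.6]
gripper_width: -0.0
```

Emit:
move_arm(motion=[0,-0.015,0,0,0,0,0,0,0,0])

```text
clock: 38.4
tcp_pos: [0.6022, -0.0588, 0.0512]
ee_rot: [-2.394, -2.032, -0.003]
wrist_force: [0.3, 13.6, 3.1]
gripper_width: 0.0005
```

Emit:
move_arm(motion=[0,0.06,0,0,0,0,0.3,0,0,0,0,0.3,0,0,0,0,0,0,-0.5,0,0,0,0,-0.7,0,0,0,0,-0.7,0,0,0,0,-0.4,0,0,0,0,0,0])

```text
clock: 39.4
tcp_pos: [0.6079, -0.0279, 0.167]
ee_rot: [2.396, 2.031, 0.003]
wrist_force: [-0.8, -0.2, -0.9]
gripper_width: 0.0004
```

Emit:
move_arm(motion=[0,-0.6,0,0,0,0,-0.7,0,0,0,0,-0.7,0,0,0,0,-0.5,0,0,0,0,0,0,0,0])

```text
clock: 40.02
tcp_pos: [0.5857, -0.1536, 0.165]
ee_rot: [-2.4, -2.027, 0.003]
wrist_force: [0.0, 0.8, -0.0]
gripper_width: 0.0005
```

```bash
python3 -c "
from h import *
rep();p=imaging.camera('wrist'); save(p,'w34.png')
g=p['pixels'];cv2.imwrite('pics/w34z.png',cv2.resize(g[50:220,170:340,::-1],None,fx=3.4,fy=3.4,interpolation=2))
p=imaging.camera('scene'); save(p,'s34.png')
p=imaging.camera('top'); save(p,'t34.png')"
```

```text
clk 40.02 tcp-near 17.6 mm  y -56.7  z 165.0 yaw 80.37 | F ex -0.10 ey 0.83 z -0.02 w 0.5 Ty 0.072
```

View pics/w34z.png

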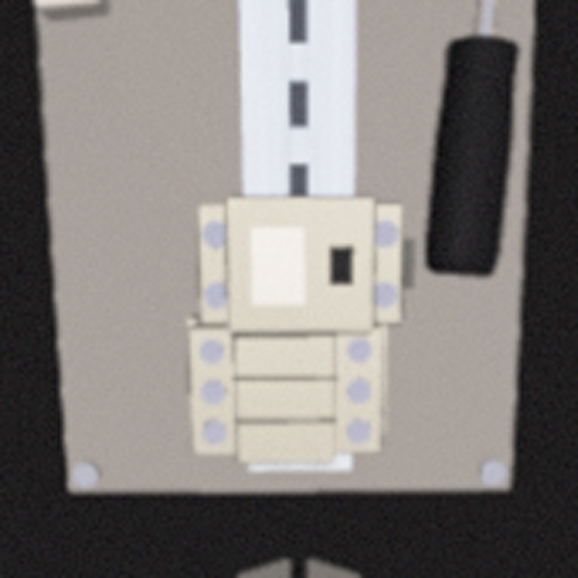

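View pics/s34.png

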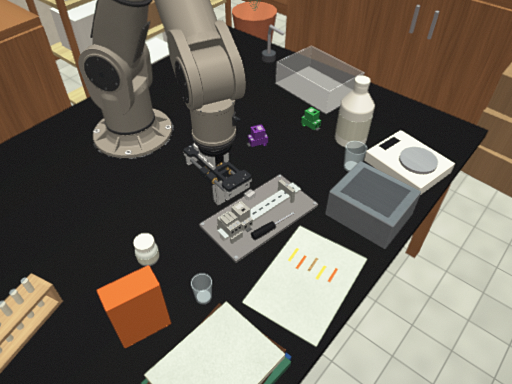

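```bash
python3 -c "
from h import *
print(env.finish_job())"
```

```text
the job is handed in; nothing more can be done
None
```

The relay module is clipped onto the rail and slid up against the terminal block. I let go, moved the arm clear and handed the job in at about 40 s.

**How it went:**
- **Grip and tilt:** The arm could not tilt the tool, so I pinched the module's neck across y instead of across x as the task said. I used the rail's near edge to swing the module in the grip to about 24.5°.
- **Hook and rock:** I hooked the lip about 94 mm from the block, then rocked the module down to level.
- **Slide:** I gripped the neck again across x, slid it along the rail until it met the block at about 5 N, and opened the fingers.

**Checks:**
- **Lip hooked:** A short lift after hooking met a firm stop at about 8 N.
- **Foot clicked:** I felt no sharp click. I take it as clicked because the module sat level at deck height, met a hard stop going down, and stayed level under an upward pull of about 12 N.
- **Touching the block:** The last pictures show a dark line at the joint that could be read as a gap of 1–2 mm. I pushed the module towards the block with closed fingers, and it stopped dead at first contact with no travel, so I take it as touching.
- **Other things:** The bystanders I could see in the last pictures were where they started.

**Pressed harder than intended:** The strongest contacts were about 9 N when the foot first met the rail, 10 N on the seating press, and 13.6 N on the check push against the block. The last is more than a light press, because I queued three push steps without looking between them. The wrist-force readings I took peaked at about 13.6 N.

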